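# Clear the cutting leftovers with the drop-bottom bin

### The job

Clear up the leftovers from cutting: put every blocky offcut and round stub on the bench into the drop-bottom bin, and when all are in, pull its spring latch so that the floor drops and dumps them into the tray below, then press the lever down until the empty bin's floor is latched shut again. The thin wood slips are good stock: stack them squarely in one flat pile centred on the outline on the stacking board and lined up with it, at any time. Leave the brush, screwdriver and cup where they are.

Things in the scene. Friction and masses are not known exactly. Their poses are not given: they have to be found in the camera images.
- bin_mouth (a point): Centre of the open top of the drop-bottom bin, a plywood box on four posts fixed to the bench, a catch tray below it. x and y are the bin's axes, z up. Inside 160 mm along x, 156 mm along y, walls 10 mm thick (posts outside them), rim 252 mm above the bench and 62 mm above the shut floor.
- tray_middle (a point): Centre of the catch tray's inner floor, under the bin, 8 mm above the bench; axes as the bin's. Inside 196 mm along x by 280 mm along y, walls 56 mm above this floor.
- bin_floor (a joint): Angle of the bin's hinged wooden floor (rad): about 0.02 shut on the latch, 1.2 hanging open. Hinged along the bin's x at its +y side; its free -y edge drops and the lever beyond the hinge (+y) rises. Only the latch holds it up. Pressing the lever bar down (2 to 8 N) swings it shut; it pushes the spring latch aside by itself and clicks in once pressed to about 0 (hard stop at -0.04).
- lever_hinge (a point): Point on the hinge line of the bin's floor in the middle of its length, fixed to the bin; the hinge line runs along the bin's x axis, 186 mm above the bench.
- lever_bar (a point): Middle of the round cross bar (14 mm thick, 70 mm long, along the bin's x axis) at the end of the floor's lever, 120 mm from the hinge line. It lies 20 degrees below level seen from the hinge, outward on the +y side, when the floor is shut (about 145 mm above the bench), and 49 degrees above level (about 276 mm above the bench) when the floor is fully open.
- latch_knob (a point): Centre of the wooden knob of the spring latch on the bin's -y side: 24 mm along the bin's x, 14 mm along y, 44 mm high, its top 267 mm above the bench, on a narrower steel post; 30 mm of free space between the knob and the bin's wall. Pull it away from the bin (along the bin's -y) to release the floor; it springs back when let go.
- latch (a joint): How far the latch is pulled out (m): 0 to 0.03, spring 1.5 N at 0 and 3.3 N at 0.03, plus 1 to 3 N of rubbing under load; the floor drops beyond about 0.015.
- board_top (a point): Centre of the top of the stacking board, a dark wooden board 150 x 90 x 8 mm fixed to the bench, with a thin pale outline for the slips; x is its long axis, top 8 mm above the bench.
- slip_1_mid (a point): Centre of a thin pale wood slip, 103 (its x) x 46 (its y) x 10 mm (z), lying flat on the bench, 20 g. May be absent.
- slip_2_mid (a point): Centre of a thin pale wood slip, 103 (its x) x 46 (its y) x 10 mm (z), lying flat on the bench, 20 g. May be absent.
- slip_3_mid (a point): Centre of a thin pale wood slip, 103 (its x) x 46 (its y) x 10 mm (z), lying flat on the bench, 20 g. May be absent.
- offcut_1_mid (a point): Centre of a blocky wooden offcut, 42 (its x) x 58 (its y) x 26 mm (z), lying on the bench. May be absent.
- offcut_2_mid (a point): Centre of a blocky wooden offcut, 42 (its x) x 58 (its y) x 26 mm (z), lying on the bench. May be absent.
- stub_mid (a point): Centre of a rounded wooden blank stub (a short turned cylinder with rounded top), 60 mm across, 50 mm high, standing on the bench. May be absent.
- brush: A bystander: bench brush 44 x 131 x 34 mm, origin under its centre.
- driver: A bystander: screwdriver with a dark handle, 25 x 188 x 24 mm, lying down, origin under its centre.
- cup: A bystander: small turned wooden cup, 66 mm wide, 55 mm high, origin under its centre.
Not all that is in view belongs to the job. What is shaped like the part that bears slip_2_mid but pink is not meant.

How it is judged:
By the outcome, as a careful person would: the job done as asked, in the order asked, and still so for the second after the job is handed in, with the robot touching nothing.
Of slip_1, slip_2, slip_3 only 2 to 3 are there at a start; the rules pass over those that are not, and their reading is None.
Of offcut_1, offcut_2, stub only 2 to 3 are there at a start; the rules pass over those that are not, and their reading is None.
At some moment in a run one of offcut_1, offcut_2, stub may be knocked a few centimetres aside while the robot is not near it.
It also fails if it takes over 210 s, if anything falls off the work surface, if the arm or the gripper's body presses on something with over 40 N, if the wrist force passes 120 N, or if a joint passes its speed limit or range.

### The arm

A 7-joint arm with a two-finger parallel gripper is mounted at the origin on a cart in front of the work surface, level with it; the furniture and walls round the work are solid. World frame = base frame: x ahead of the robot, y to its left, z up, the work surface at z = 0. Lengths are in m, angles in rad, forces in N, time in s.
With the tool pointing down it reaches from about 0.4 to 0.875 m from the base axis. Payload 6.5 kg.
Tool frame: the origin (TCP) lies at the very end of the fingers, on their centre line; the grasp point (between the pads) lies 19 mm behind it; x points along the fingers, y is the direction in which the jaws open and shut, and the axes are right-handed (so a half turn about x gives the same grasp; the last joint's range is limited). The gripper opens to 88 mm and grips with 3 to 60 N. Pads are 18 mm wide; open, the fingers measure 123 mm over their backs; the gripper's body (75 mm by 187 mm) begins 45 mm behind the grasp point.
Start: joints at [1.048, 0.536, -0.004, 1.538, 0.003, 1.067, -0.071], TCP at [0.287, -0.583, 0.239] pointing down, gripper open.
Joint ranges: [-2.7, 2.7], [-0.37, 2.16], [-1.27, 1.26], [0.24, 2.4], [-1.31, 4.45], [0.19, 1.91], [-2.76, 2.76]. Speed limits (rad/s): [2.39, 2.39, 3.14, 3.14, 3.14, 3.14, 3.14].

### API

Orientations are given as [roll, pitch, yaw] about the fixed x, y, z axes, in that order (R = Rz(yaw) Ry(pitch) Rx(roll)).
In Python, from workcell import bot, viewer, order gives the robot as it stands.
- The arm moves only by the tool jog_arm, never from a script. Its argument "series" is one flat list of numbers, 7 for each row, row after row: the turn, a rotation vector about the tool's x, y, z in degrees, then the shift along the tool's x, y, z in mm, then the opening, from 0 (shut) to 1 (fully open). A call has 1 to 20 rows; each row is the pose to reach, as a shift and turn from the pose commanded when the call began, along the tool's axes at that moment; what a row does not reach only later rows make up. A row lasts 1/10 s, in which the tool goes at most 50 mm and 8.59 degrees, less where a joint would pass 70% of its speed; a pose out of reach is approached as far as the arm can. A call with a gripper value outside its range is refused whole. The fingers move at their own pace and stop on an object; "grip_force" is the grip in N (left out, the last holds). Time passes only in rows, so rows that repeat a pose let the fingers close. It gives the time, the measured TCP pose, the force and the opening at its end, in the units of the state.
- bot.sense(): the state, without advancing time (a new reading comes with each control period).
- viewer.get_image(name): name is "scene" or "top" or "wrist"; returns a dict with "img" (400x640x3 uint8, red, green, blue), "range_z" (400x640 float32, m along the optical axis (not along the pixel's ray), 0 where there is no reading), "fx", "fy", "cx", "cy" (pixels), "T" (4x4, takes a point from camera to world coordinates). Camera axes: x right, y up, looking along -z (the intrinsics and any distortion apply to the point x, -y, -z); pixel columns grow to the right and rows downward; lengths in m; the calibration is good to about 2 mm. A picture is of the moment at which its call begins.
- order.close_job(): hands the job in, once; it reports no verdict.
The state is a dict: "clock": time; "qpos": joint angles; "dq": joint speeds; "effort": joint torques, N m; "eef_pos": TCP position; "eef_rot": TCP orientation; "force": force on the tool from outside, world axes, zero at the start; "moment": the same for the moment, N m; "gripper_width": opening from 0.0 (shut) to 1.0 (fully open).
Only numpy, scipy, OpenCV 4.12 (cv2) and the standard library are available. Lean on these libraries where they do the work, as an engineer would, in place of code of your own. Each camera call takes 0.05 s, during which the arm holds its last target.

## Working session

There is one attempt and no reset: what is moved stays moved. The work goes in short steps, Python scripts to look and compute and a tool call to move; the robot and the scene stay as the last step left them, time stands still between calls to the robot, and variables do not carry over. Pictures are saved under pics/ and viewed, and the job is handed in when it is done.

Besides the shell and the picture viewer there is one more tool, called after "Emit:" as name(argument=value, ...), one argument or row to a line, values as JSON. jog_arm: Moves the arm, as the interface text tells. Its arguments: {"type":"object","properties":{"series":{"type":"array"},"grip_force":{"type":"number"}},"required":["series"]}

```bash
ls; mkdir -p pics; python3 - <<'E'
from workcell import bot, viewer, order
import cv2,numpy as np
s=bot.sense();print(s)
for n in ["scene","top","wrist"]:
    d=viewer.get_image(n)
    cv2.imwrite(f"pics/{n}0.png",d["img"][:,:,::-1])
    np.savez(f"{n}0.npz",**d)
    print(n,d["fx"],d["fy"],d["cx"],d["cy"],d["T"].round(3).tolist(),[k for k in d])
E
```

```text
pics
{'clock': 0.0, 'qpos': array([ 1.04781142,  0.53715661, -0.00442399,  1.53887197,  0.00257643,
        1.06728021, -0.07117169]), 'dq': array([ 1.25606850e-03,  4.22985242e-04, -7.84981128e-04, -4.99000255e-04,
        1.32858336e-03, -4.88970617e-05, -6.11939510e-05]), 'effort': array([-2.28208801e-04, -5.70995593e+01,  9.90867466e-01, -2.51607120e+01,
       -5.61564637e-02,  1.80364412e-02,  1.97029090e-04]), 'eef_pos': array([ 0.28640475, -0.58281762,  0.23784584]), 'eef_rot': array([-1.50499488,  1.56908589,  2.09345895]), 'force': array([ 0.1691926 ,  0.34241326, -0.50132201]), 'moment': array([-0.00974546,  0.01464803,  0.02974812]), 'gripper_width': 0.997387304517019}
scene 474.6768976985298 474.6768976985298 325.4446552312694 194.28358372021478 [[0.833, 0.476, -0.282, 0.187], [-0.553, 0.719, -0.422, -0.657], [0.002, 0.507, 0.862, 1.417], [0.0, 0.0, 0.0, 1.0]] ['img', 'range_z', 'fx', 'fy', 'cx', 'cy', 'T']
top 412.1917823509119 412.1917823509119 323.1507603120926 197.74097614762198 [[-0.007, 0.99, -0.144, 0.427], [-0.998, -0.016, -0.064, -0.107], [-0.066, 0.143, 0.988, 1.49], [0.0, 0.0, 0.0, 1.0]] ['img', 'range_z', 'fx', 'fy', 'cx', 'cy', 'T']
wrist 325.58587548938135 325.58587548938135 319.8431436848456 199.25586805188243 [[0.441, 0.859, 0.259, 0.354], [-0.897, 0.423, 0.127, -0.55], [-0.001, -0.289, 0.957, 0.385], [0.0, 0.0, 0.0, 1.0]] ['img', 'range_z', 'fx', 'fy', 'cx', 'cy', 'T']
```

View pics/scene0.png

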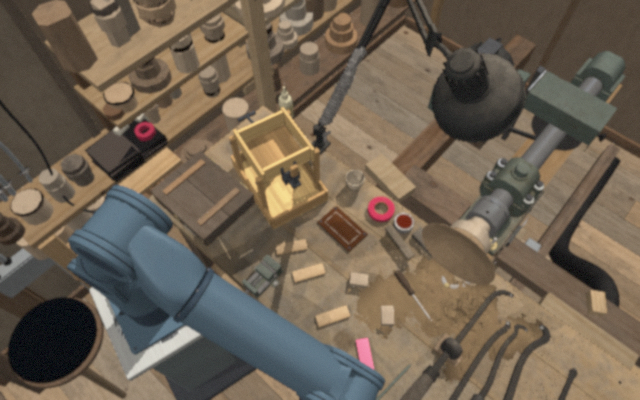

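View pics/top0.png

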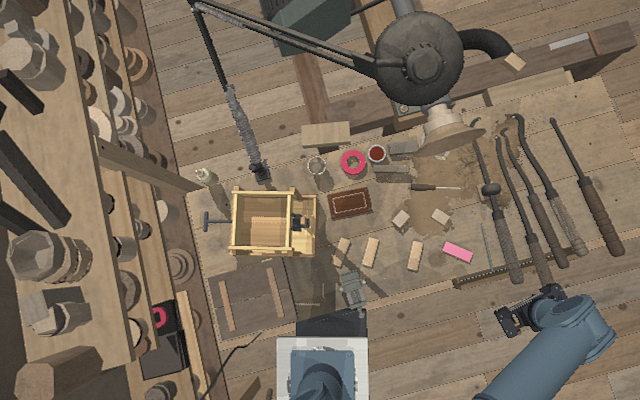

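View pics/wrist0.png

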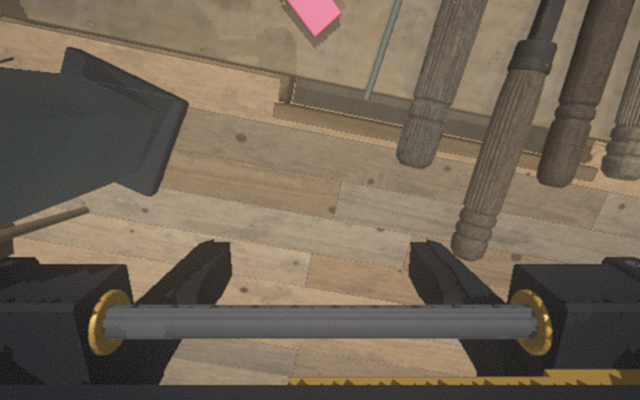

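```bash
python3 - <<'E'
import cv2
a=cv2.imread('pics/top0.png');cv2.imwrite('pics/top0c.png',cv2.resize(a[120:300,190:490],None,fx=2.66,fy=2.66,interpolation=cv2.INTER_CUBIC))
a=cv2.imread('pics/scene0.png');cv2.imwrite('pics/scene0c.png',cv2.resize(a[90:380,220:500],None,fx=2,fy=2,interpolation=cv2.INTER_CUBIC))
E
```

```text
(no output)
```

View pics/top0c.png

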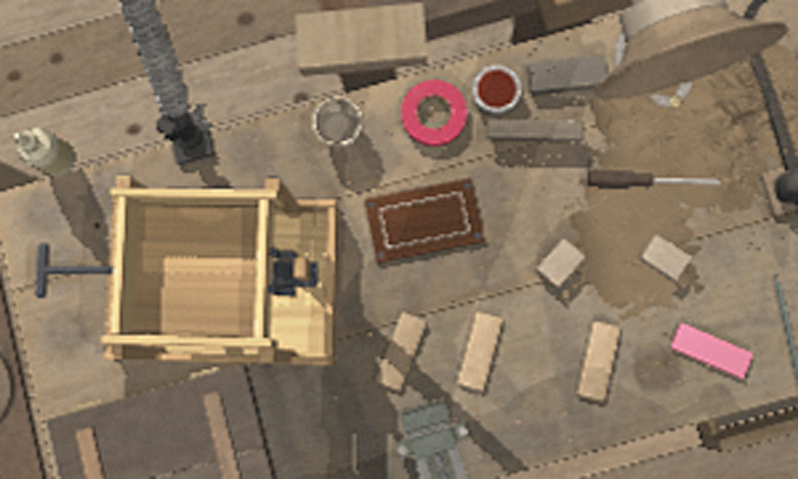

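View pics/scene0c.png

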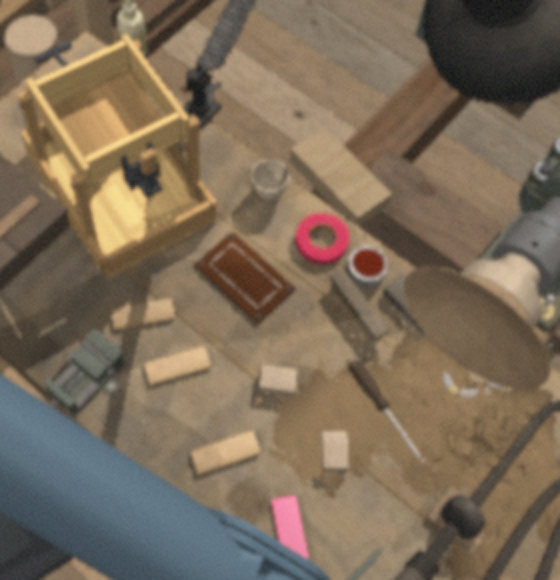

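```bash
cat > h.py <<'E'
import numpy as np,cv2
def cloud(d):
    z=d["range_z"].astype(float);h,w=z.shape
    u,v=np.meshgrid(np.arange(w),np.arange(h))
    x=(u-float(d["cx"]))/float(d["fx"])*z; y=(v-float(d["cy"]))/float(d["fy"])*z
    P=np.stack([x,-y,-z],-1)
    T=d["T"];W=P@T[:3,:3].T+T[:3,3]
    W[z<=0]=np.nan
    return W
def rayplane(d,uv,h):
    uv=np.atleast_2d(uv).astype(float)
    r=np.stack([(uv[:,0]-float(d["cx"]))/float(d["fx"]),-(uv[:,1]-float(d["cy"]))/float(d["fy"]),-np.ones(len(uv))],-1)
    T=d["T"];r=r@T[:3,:3].T;o=T[:3,3]
    t=(h-o[2])/r[:,2]
    return o+r*t[:,None]
def proj(d,P):
    P=np.atleast_2d(P);T=d["T"];c=(P-T[:3,3])@T[:3,:3]
    return np.stack([c[:,0]/-c[:,2]*d["fx"]+d["cx"],-c[:,1]/-c[:,2]*d["fy"]+d["cy"]],-1)
E
python3 - <<'E'
from h import *
for n in ["top","scene"]:
    d=dict(np.load(n+"0.npz"));W=cloud(d);z=W[...,2]
    print(n,(d["range_z"]<=0).sum(), W.shape)
    pts={"top":dict(b1=(330,232),b2=(395,275),sl1=(342,250),sl2=(371,252),sl3=(415,256),pink=(458,252),o1=(401,220),o2=(441,218),cup1=(317,165),cup2=(377,154),block=(325,133),stones=(400,147),board=(350,203),rimL=(235,222),rimR=(290,222),floor=(270,230),knob=(301,222),lever=(207,222),brush=(470,278)),
     "scene":dict(sl1=(291,247),sl2=(309,272),sl3=(333,317),o1=(359,280),o2=(388,315),cup1=(354,182))}[n]
    for k,(u,v) in pts.items(): print(k,np.round(W[v,u],3))
    m=np.clip((z+0.02)/0.3,0,1)*255;m=np.nan_to_num(m).astype(np.uint8)
    cv2.imwrite(f'pics/h_{n}.png',cv2.applyColorMap(m,cv2.COLORMAP_JET))
E
```

```text
top 1062 (400, 640, 3)
b1 [ 0.518 -0.034  0.001]
b2 [ 0.364 -0.262  0.004]
sl1 [ 0.453 -0.077  0.009]
sl2 [ 0.445 -0.179  0.008]
sl3 [ 0.43  -0.333  0.009]
pink [ 0.443 -0.482  0.009]
o1 [ 0.556 -0.287  0.024]
o2 [ 0.562 -0.426  0.022]
cup1 [0.764 0.011 0.01 ]
cup2 [ 0.796 -0.208  0.03 ]
block [ 0.893 -0.018 -0.014]
stones [ 0.821 -0.292  0.026]
board [ 0.622 -0.108  0.006]
rimL [0.536 0.244 0.253]
rimR [0.535 0.076 0.241]
floor [0.515 0.148 0.189]
knob [0.532 0.039 0.269]
lever [0.546 0.366 0.154]
brush [ 0.345 -0.564 -0.156]
scene 966 (400, 640, 3)
sl1 [ 0.446 -0.072  0.01 ]
sl2 [ 0.448 -0.176  0.008]
sl3 [ 0.431 -0.335  0.01 ]
o1 [ 0.559 -0.288  0.025]
o2 [ 0.568 -0.424  0.023]
cup1 [0.761 0.021 0.003]
```

View pics/h_top.png

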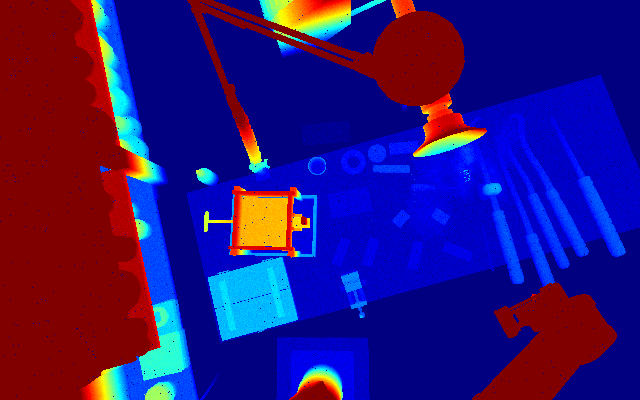

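```bash
cat >> h.py <<'E'
from scipy.spatial.transform import Rotation as Ro
def comps(d,zlo,zhi,amin,xy=((0.38,0.9),(-0.6,0.12)),area_xy=True):
    W=cloud(d);z=cv2.medianBlur(np.nan_to_num(W[...,2],nan=-1).astype(np.float32),3)
    m=(z>zlo)&(z<zhi)&(W[...,0]>xy[0][0])&(W[...,0]<xy[0][1])&(W[...,1]>xy[1][0])&(W[...,1]<xy[1][1])
    m=cv2.morphologyEx(m.astype(np.uint8),cv2.MORPH_OPEN,np.ones((2,2)))
    n,l,st,c=cv2.connectedComponentsWithStats(m)
    out=[]
    for i in range(1,n):
        if st[i,4]<amin: continue
        P=W[l==i];P=P[~np.isnan(P[:,0])]
        zt=np.percentile(P[:,2],70)
        cs,_=cv2.findContours((l==i).astype(np.uint8),cv2.RETR_EXTERNAL,cv2.CHAIN_APPROX_NONE)
        q=rayplane(d,cs[0][:,0],zt)[:,:2]
        r=cv2.minAreaRect((q*1000).astype(np.float32))
        bp=cv2.boxPoints(r);e=bp[1]-bp[0];f=bp[2]-bp[1]
        L=e if np.hypot(*e)>np.hypot(*f) else f
        ang=np.degrees(np.arctan2(L[1],L[0]))%180
        pix=rayplane(d,np.argwhere(l==i)[:,::-1],zt)[:,:2]
        out.append((np.round(c[i]),np.round(np.array(r[0]),1),np.round(pix.mean(0)*1000,1),np.round(sorted(r[1]),1),round(ang,1),round(zt*1000,1),d["img"][l==i].mean(0).round()))
    return out
E
python3 - <<'E'
from h import *
for n in ["top","scene"]:
    d=dict(np.load(n+"0.npz"))
    print(n)
    for r in comps(d,0.0045,0.1,60): print(*r)
E
```

```text
top
[446. 187.] [ 652.6 -441.3] [ 673.9 -450. ] [293.9 406.7] 106.2 15.4 [134. 115.  93.]
[404. 148.] [ 815.6 -306.7] [ 815.4 -304.9] [ 48.7 106.8] 93.6 25.1 [118. 109.  97.]
[378. 154.] [ 794.8 -209. ] [ 795.1 -210.1] [64.4 67.6] 134.4 30.5 [124.  88.  76.]
[354. 163.] [ 766.4 -124.7] [ 766.8 -124.9] [87.1 89.3] 178.8 21.1 [178.  80.  94.]
[318. 167.] [754.6   6.1] [754.5   6.4] [63.2 66. ] 88.8 27.9 [130. 119. 103.]
[392. 170.] [ 736.1 -257.8] [ 735.9 -258.8] [ 32.4 130.8] 85.7 35.8 [120. 109.  94.]
[350. 203.] [ 621.  -108.8] [ 619.9 -108.7] [ 93.3 152.2] 99.9 10.5 [97. 70. 53.]
[307. 227.] [540.5  52. ] [538.1  47.6] [ 90.8 223.6] 178.1 16.1 [167. 142. 104.]
[342. 253.] [444.6 -75.7] [443.9 -75.3] [ 38.1 100.4] 158.7 11.6 [152. 132. 106.]
[371. 252.] [ 443.9 -180. ] [ 443.5 -179.9] [ 38.7 100.6] 162.2 12.3 [188. 162. 130.]
[416. 256.] [ 429.  -335.6] [ 429.1 -335.4] [ 39.8 100.9] 165.7 12.2 [181. 157. 126.]
[458. 252.] [ 443.3 -482. ] [ 442.4 -482.3] [ 41.1 103.2] 66.4 12.3 [220. 137. 159.]
scene
[295. 202.] [541.2  55.7] [536.7  44.3] [135.  239.5] 179.9 44.3 [154. 127.  85.]
[3
[... 216 characters left out ...]
] 100.8 9.4 [97. 66. 46.]
[402. 234.] [ 754.4 -241.2] [ 763.7 -239.9] [ 90.5 163.8] 51.0 32.1 [122.  97.  82.]
[420. 239.] [ 800.2 -290.3] [ 805.5 -283.6] [38.8 86.7] 63.8 23.2 [101.  91.  79.]
[292. 248.] [446.5 -77.6] [447.7 -77.4] [ 40.3 100.5] 158.3 11.1 [154. 129.  99.]
[430. 304.] [ 686.9 -461.8] [ 698.1 -464.6] [308.  366.8] 114.2 14.3 [133. 111.  84.]
[309. 273.] [ 446.2 -180.7] [ 446.2 -180.9] [ 37.6 100.5] 163.7 10.9 [194. 163. 125.]
[360. 281.] [ 557.5 -297.4] [ 560.2 -294.3] [56.1 59.8] 134.1 26.1 [170. 149. 124.]
[333. 317.] [ 431.9 -336.8] [ 431.9 -336.7] [ 38.  100.1] 165.1 10.9 [187. 157. 121.]
[365. 353.] [ 447.5 -476.2] [ 450.4 -472.6] [36.2 85.7] 64.6 11.1 [232. 138. 164.]
```

```bash
cat >> h.py <<'E'
def Rcur(s): return Ro.from_euler('xyz',s["eef_rot"])
def Rdown(psi):
    "tool x down, tool y at world angle psi deg"
    a=np.radians(psi);x=np.array([0,0,-1.]);y=np.array([np.cos(a),np.sin(a),0]);return Ro.from_matrix(np.stack([x,y,np.cross(x,y)],1))
def psi(R):
    m=R.as_matrix();return np.degrees(np.arctan2(m[1,1],m[0,1]))
def plan(p,ps,s=None,R0=None,p0=None):
    "numbers: turn deg, shift mm in the current tool axes"
    if s is not None: R0=Rcur(s);p0=s["eef_pos"]
    R1=Rdown(ps)
    t=np.degrees((R0.inv()*R1).as_rotvec());d=R0.inv().apply(np.array(p)-p0)*1000
    n=max(np.linalg.norm(t)/8.59,np.linalg.norm(d)/50)
    return t.round(2),d.round(1),"rows>=%.1f"%n
E
python3 - <<'E'
from h import *
from workcell import bot
s=bot.sense();R=Rcur(s);print(R.as_matrix().round(3),psi(R))
for ps in (-10,-30,-60,-90): print(ps,plan((0.50,-0.36,0.26),ps,s))
E
```

```text
[[-0.001  0.441 -0.897]
 [ 0.001 -0.897 -0.441]
 [-1.    -0.001  0.   ]] -63.82151070456276
-10 (array([-5.382e+01, -3.000e-02,  7.000e-02]), array([ -21.8, -105.9, -290. ]), 'rows>=6.3')
-30 (array([-3.382e+01, -2.000e-02,  8.000e-02]), array([ -21.8, -105.9, -290. ]), 'rows>=6.2')
-60 (array([-3.82,  0.  ,  0.08]), array([ -21.8, -105.9, -290. ]), 'rows>=6.2')
-90 (array([2.618e+01, 2.000e-02, 7.000e-02]), array([ -21.8, -105.9, -290. ]), 'rows>=6.2')
```

```bash
python3 - <<'E'
from h import *
from workcell import bot
s=bot.sense()
print(plan((0.48,-0.30,0.30),-90,s))
E
```

```text
(array([2.618e+01, 2.000e-02, 7.000e-02]), array([ -61.8, -168.6, -298.5]), 'rows>=7.0')
```

Emit:
jog_arm(
  series=[26.2, 0, 0, -62, -169, -298, 1, 26.2, 0, 0, -62, -169, -298, 1, 26.2, 0, 0, -62, -169, -298, 1, 26.2, 0, 0, -62, -169, -298, 1, 26.2, 0, 0, -62, -169, -298, 1, 26.2, 0, 0, -62, -169, -298, 1, 26.2, 0, 0, -62, -169, -298, 1, 26.2, 0, 0, -62, -169, -298, 1, 26.2, 0, 0, -62, -169, -298, 1, 26.2, 0, 0, -62, -169, -298, 1, 26.2, 0, 0, -62, -169, -298, 1, 26.2, 0, 0, -62, -169, -298, 1],
)

```text
clock: 1.35
eef_pos: [0.4787, -0.3014, 0.3004]
eef_rot: [0.083, 1.57, -3.061]
force: [0.7, 0.2, -0.8]
gripper_width: 1.001
```

```bash
cat > look.py <<'E'
import sys
from h import *
from workcell import bot, viewer
def snap(n,tag):
    d=viewer.get_image(n);cv2.imwrite(f"pics/{n}{tag}.png",d["img"][:,:,::-1]);np.savez(f"{n}{tag}.npz",**d);return d
E
python3 - <<'E'
from look import *
s=bot.sense();print(s["clock"],s["eef_pos"],psi(Rcur(s)),s["qpos"].round(2))
d=snap("wrist",1);t=snap("top",1)
for r in comps(d,0.005,0.06,60): print(*r)
print('top')
for r in comps(t,0.006,0.06,60): print(*r)
E
```

```text
1.35 [ 0.47865879 -0.30144126  0.30040251] -90.16438369169425 [ 0.49  0.33 -0.01  1.7   0.    1.11 -1.1 ]
[159.  42.] [ 622.9 -105.8] [ 622.5 -104.9] [ 91.1 150. ] 100.8 9.2 [96. 69. 51.]
[392.  63.] [ 604.3 -402.1] [ 597.2 -391.7] [207.4 256.2] 149.4 9.6 [145. 123.  96.]
[560.  19.] [ 635.8 -578.7] [ 641.  -573.5] [48.9 74.2] 89.9 36.7 [80. 72. 62.]
[ 60. 107.] [535.4   7. ] [545.    7.3] [ 42.6 222.2] 178.1 44.4 [91. 74. 53.]
[ 19. 120.] [535.6 100.4] [527.6  91. ] [ 59.7 222. ] 178.0 9.4 [175. 147. 100.]
[523. 171.] [ 456.5 -581.7] [ 458.7 -581.5] [  7.3 157.1] 9.2 7.4 [117. 118. 105.]
[153. 181.] [446.7 -72.5] [448.1 -72.8] [ 37.4 101.4] 157.8 11.0 [158. 135. 105.]
[229. 181.] [ 446.3 -176.6] [ 447.5 -177.3] [ 37.4 100.7] 163.5 11.2 [200. 170. 132.]
[342. 191.] [ 432.2 -331.8] [ 433.7 -332.2] [ 36.3 100.3] 165.5 11.3 [204. 174. 135.]
[448. 183.] [ 445.  -478.4] [ 445. -478.] [ 36.6 101.6] 65.6 11.4 [228. 139. 161.]
top
[452. 178.] [ 693.9 -459.5] [ 704.1 -471.2] [218.1 338.8] 107.8 16.4 [129. 111.  89.]
[404. 148.] [ 815. -307.] [ 815.4 -305. ] [ 45.1 105.8] 95.1 24.3 [125. 115. 103.]
[377. 154.] [ 795.6 -209.9] [ 794.9 -209.8] [61.  66.7] 178.7 30.1 [128.  90.  78.]
[354. 163.] [ 768.4 -124.7] [ 767.9 -124.9] [85.6 87.1] 88.8 20.7 [167.  74.  88.]
[318. 167.] [754.5   9.5] [754.2   7.7] [63.1 65.9] 88.8 29.0 [131. 120. 104.]
[393. 169.] [ 734.3 -261. ] [ 736.1 -261.4] [ 29.1 130.9] 88.8 35.9 [131. 119. 103.]
[350. 203.] [ 621.5 -109.3] [ 621.3 -108.4] [ 91.9 148.6] 101.8 10.7 [96. 69. 52.]
[304. 227.] [539.4  61.4] [538.4  57.3] [ 73.3 199.1] 178.2 11.8 [180. 152. 110.]
[402. 219.] [ 557.4 -293. ] [ 560.9 -291. ] [46.6 67.2] 134.1 28.7 [172. 154. 133.]
[341. 253.] [443.4 -75. ] [442.3 -74.5] [38.  99.6] 157.2 12.3 [152. 132. 107.]
[371. 253.] [ 443.3 -180.1] [ 443.1 -179.6] [37.5 99.3] 161.4 11.7 [190. 164. 132.]
```

View pics/wrist1.png

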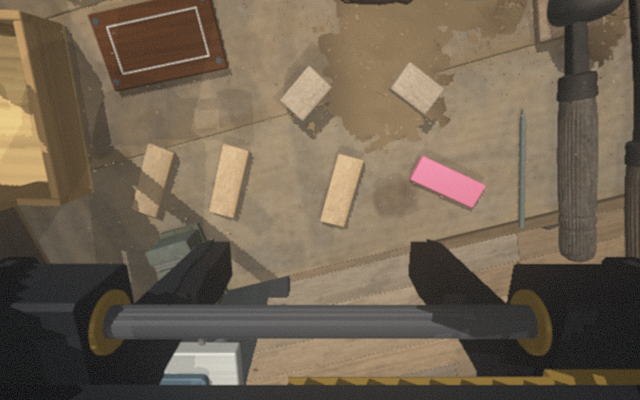

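View pics/top1.png

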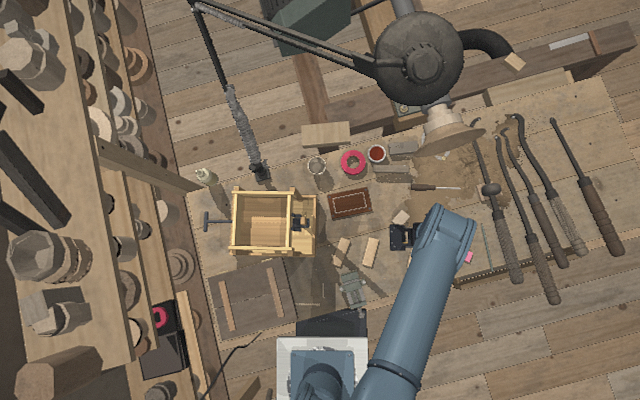

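```bash
python3 - <<'E'
from h import *
for n in ["wrist1","top0","scene0","top1"]:
    d=dict(np.load(n+".npz"));print(n)
    for r in comps(d,0.017,0.032,40,((0.48,0.65),(-0.5,-0.2))): print(*r)
d=dict(np.load("top0.npz"))
for r in comps(d,0.235,0.26,60,((0.38,0.7),(-0.1,0.3))): print(*r)
W=cloud(d)
for zlo,zhi in((0.262,0.272),(0.13,0.17)):
  for r in comps(d,zlo,zhi,8,((0.38,0.7),(-0.1,0.4))): print(*r)
a=d["img"][175:265,190:330,::-1];cv2.imwrite('pics/bin0.png',cv2.resize(a,None,fx=5,fy=5,interpolation=cv2.INTER_CUBIC))
E
```

```text
wrist1
[417.  89.] [ 566.1 -421. ] [ 566.4 -420.8] [38.9 55.9] 55.1 27.4 [185. 164. 138.]
[306.  94.] [ 560.4 -285. ] [ 561.1 -285.3] [37.8 55.6] 137.7 27.3 [187. 166. 140.]
top0
[402. 219.] [ 558.4 -288.4] [ 558.3 -288.6] [37.9 55.5] 137.7 27.9 [178. 159. 137.]
[441. 217.] [ 564.7 -423.9] [ 563.9 -424.5] [38.4 56.8] 54.5 28.5 [182. 163. 141.]
scene0
[360. 280.] [ 560.3 -290.7] [ 561.  -290.9] [41.  54.2] 137.0 26.8 [180. 159. 133.]
[388. 316.] [ 565.6 -426.5] [ 565.4 -426.9] [38.3 53.9] 56.0 26.9 [183. 161. 135.]
top1
[402. 219.] [ 558.2 -288.3] [ 560.7 -289.3] [38.  55.9] 138.3 28.8 [177. 159. 137.]
[262. 220.] [539.6 158.9] [541.1 160.2] [179.7 193.2] 88.1 252.4 [182. 158. 114.]
[304. 221.] [536.8  30.2] [536.3  30.8] [12. 21.] 0.0 267.6 [153. 125.  91.]
[209. 222.] [541.2 359. ] [546.5 358.6] [56.1 59.1] 53.7 156.0 [97. 92. 87.]
[243. 253.] [443.5 245.4] [443.9 245.6] [ 6.7 13.1] 1.2 145.0 [96. 80. 60.]
```

View pics/bin0.png

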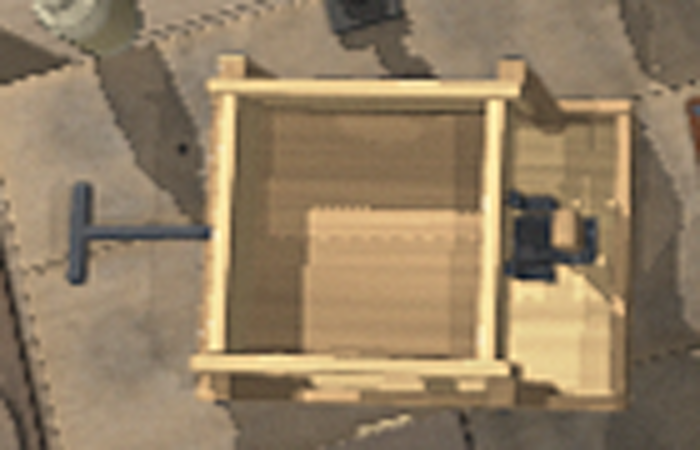

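```bash
python3 - <<'E'
from look import *
s=bot.sense()
print(plan((0.560,-0.288,0.10),-132.5,s)); print(plan((0.560,-0.288,0.006),-132.5,s))
E
```

```text
(array([ 4.239e+01,  2.000e-02, -1.000e-02]), array([200.5, -13.2, -81. ]), 'rows>=4.9')
(array([ 4.239e+01,  2.000e-02, -1.000e-02]), array([294.5, -13.2, -81.1]), 'rows>=6.1')
```

Emit:
jog_arm(
  series=[42.4, 0, 0, 200, -13, -81, 1, 42.4, 0, 0, 200, -13, -81, 1, 42.4, 0, 0, 200, -13, -81, 1, 42.4, 0, 0, 200, -13, -81, 1, 42.4, 0, 0, 200, -13, -81, 1, 42.4, 0, 0, 230, -13, -81, 1, 42.4, 0, 0, 260, -13, -81, 1, 42.4, 0, 0, 280, -13, -81, 1, 42.4, 0, 0, 294, -13, -81, 1, 42.4, 0, 0, 294, -13, -81, 1, 42.4, 0, 0, 294, -13, -81, 1, 42.4, 0, 0, 294, -13, -81, 0, 42.4, 0, 0, 294, -13, -81, 0, 42.4, 0, 0, 294, -13, -81, 0, 42.4, 0, 0, 294, -13, -81, 0, 42.4, 0, 0, 294, -13, -81, 0, 42.4, 0, 0, 270, -13, -81, 0, 42.4, 0, 0, 230, -13, -81, 0, 42.4, 0, 0, 180, -13, -81, 0, 42.4, 0, 0, 130, -13, -81, 0],
  grip_force=25,
)

```text
clock: 3.45
eef_pos: [0.5601, -0.2871, 0.1722]
eef_rot: [0.395, 1.57, 2.796]
force: [0.4, 0.0, 1.2]
gripper_width: 0.207
```

```bash
python3 - <<'E'
from look import *
s=bot.sense();print(s["clock"],s["eef_pos"],psi(Rcur(s)),s["gripper_width"])
for r in comps(snap("scene",2),0.017,0.032,40,((0.48,0.65),(-0.5,-0.2))): print(*r)
print(plan((0.540,0.159,0.33),-180,s),plan((0.540,0.159,0.22),-180,s),plan((0.540,0.159,0.33),-92,s))
E
```

```text
3.45 [ 0.56006795 -0.28706051  0.17217764] -132.42957785451833 0.20707818797681726
[359. 285.] [ 551.3 -301.5] [ 551.4 -301.1] [12.2 52.9] 137.9 25.4 [150. 131. 111.]
[388. 316.] [ 565.7 -426.4] [ 565.4 -427.1] [38.3 53.9] 56.0 26.6 [193. 170. 143.]
(array([ 4.757e+01,  4.000e-02, -4.000e-02]), array([-157.6, -315.6,  315.9]), 'rows>=9.5') (array([ 4.757e+01,  4.000e-02, -4.000e-02]), array([ -47.6, -315.7,  315.8]), 'rows>=9.0') (array([-40.43,   0.06,  -0.  ]), array([-157.6, -315.6,  315.9]), 'rows>=9.5')
```

View pics/scene2.png

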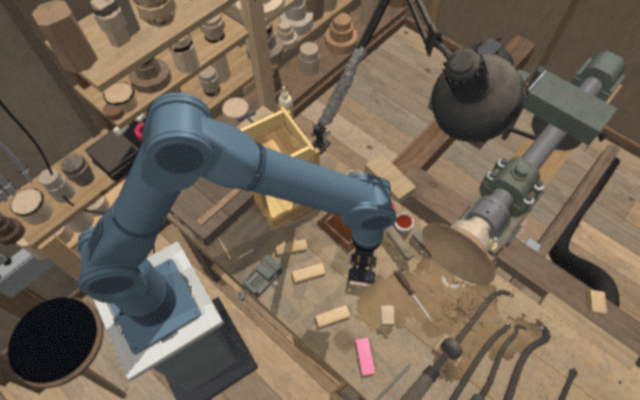

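```bash
python3 - <<'E'
from look import *
d=snap("wrist",2)
for r in comps(d,0.017,0.032,40,((0.48,0.65),(-0.5,-0.2))): print(*r)
E
```

```text
[428.  85.] [ 567.3 -420. ] [ 567.6 -420.2] [37.7 56.5] 55.1 27.3 [201. 178. 150.]
[320. 190.] [ 561.2 -285.3] [ 561.8 -285.9] [37.7 55.4] 137.6 27.1 [203. 181. 153.]
```

View pics/wrist2.png

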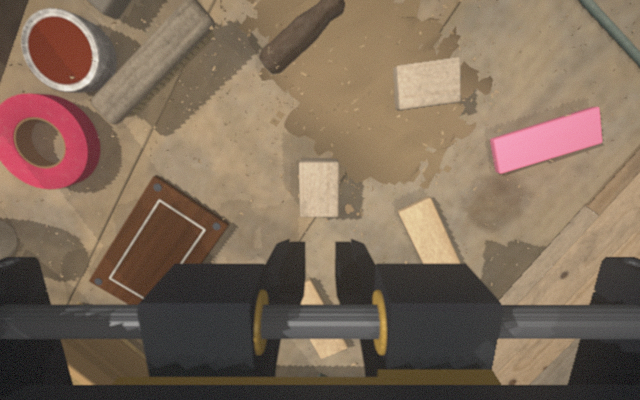

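```bash
python3 - <<'E'
from look import *
s=bot.sense();print(s["gripper_width"])
print(plan((0.561,-0.2865,0.006),-132.5,s))
E
```

```text
0.11733218665734252
(array([ 0.05, -0.7 ,  0.23]), array([172.2,   0.9,   6.9]), 'rows>=3.4')
```

```bash
python3 - <<'E'
from look import *
s=bot.sense();print(s["eef_pos"],s["eef_rot"],s["force"],s["dq"].round(3),s["qpos"].round(3))
print(plan((0.561,-0.2865,0.006),-132.5,s))
E
```

```text
[ 0.56471261 -0.28960622  0.17827096] [-2.8242695   1.55795056 -0.42356051] [ 1.09558325 -0.70067671  0.17560281] [ 0.007  0.078 -0.017  0.074 -0.008 -0.068  0.006] [ 0.305  0.571  0.138  1.651 -0.094  0.913 -1.833]
(array([ 0.05, -0.7 ,  0.23]), array([172.2,   0.9,   6.9]), 'rows>=3.4')
```

Emit:
jog_arm(
  series=[0, 0, 0, 0, 0, 0, 1, 0, 0, 0, 0, 0, 0, 1, 0, 0, 0, 0, 0, 0, 1, 0, 0, 0, 0, 0, 0, 1, 0, 0, 0, 0, 0, 0, 1, 0, 0, 0, 0, 0, 0, 1, 0, 0, 0, 0, 0, 0, 1, 0, 0, 0, 0, 0, 0, 1],
)

```text
clock: 4.35
eef_pos: [0.5606, -0.2873, 0.1707]
eef_rot: [1.149, 1.571, -2.733]
force: [0.7, 0.8, 0.8]
gripper_width: 0.821
```

```bash
python3 - <<'E'
from look import *
s=bot.sense();print(s["eef_pos"],s["gripper_width"])
print(plan((0.561,-0.2865,0.006),-132.5,s))
E
```

```text
[ 0.56060196 -0.28727243  0.17065903] 0.8206027231128282
(array([ 0.07,  0.  , -0.  ]), array([164.7,  -0.8,   0.2]), 'rows>=3.3')
```

Emit:
jog_arm(
  series=[0, 0, 0, 30, -1, 0, 1, 0, 0, 0, 70, -1, 0, 1, 0, 0, 0, 110, -1, 0, 1, 0, 0, 0, 140, -1, 0, 1, 0, 0, 0, 157, -1, 0, 1, 0, 0, 0, 165, -1, 0, 1, 0, 0, 0, 165, -1, 0, 1, 0, 0, 0, 165, -1, 0, 0, 0, 0, 0, 165, -1, 0, 0, 0, 0, 0, 165, -1, 0, 0, 0, 0, 0, 165, -1, 0, 0, 0, 0, 0, 165, -1, 0, 0, 0, 0, 0, 165, -1, 0, 0, 0, 0, 0, 165, -1, 0, 0, 0, 0, 0, 165, -1, 0, 0, 0, 0, 0, 165, -1, 0, 0, 0, 0, 0, 165, -1, 0, 0, 0, 0, 0, 150, -1, 0, 0, 0, 0, 0, 125, -1, 0, 0],
  grip_force=25,
)

```text
clock: 6.25
eef_pos: [0.56, -0.2859, 0.0453]
eef_rot: [0.348, 1.568, 2.749]
force: [0.7, -0.4, 0.4]
gripper_width: 0.427
```

```bash
python3 - <<'E'
from look import *
R0=Rdown(-132.43);p0=np.array([0.5605,-0.2865,0.0457])
for p in [(0.5605,-0.2865,0.32),(0.575,0.158,0.32),(0.575,0.158,0.218)]:
  print(plan(p,-92,R0=R0,p0=p0))
E
```

```text
(array([-40.43,   0.  ,   0.  ]), array([-274.3,    0. ,    0. ]), 'rows>=5.5')
(array([-40.43,   0.  ,   0.  ]), array([-274.3, -337.9,  289.2]), 'rows>=10.5')
(array([-40.43,   0.  ,   0.  ]), array([-172.3, -337.9,  289.2]), 'rows>=9.5')
```

Emit:
jog_arm(
  series=[0, 0, 0, -30, 0, 0, 0, 0, 0, 0, -75, 0, 0, 0, 0, 0, 0, -120, 0, 0, 0, -5, 0, 0, -165, -10, 9, 0, -10, 0, 0, -210, -40, 34, 0, -15, 0, 0, -250, -74, 63, 0, -20, 0, 0, -274, -110, 94, 0, -25, 0, 0, -274, -146, 125, 0, -30, 0, 0, -274, -182, 156, 0, -35, 0, 0, -274, -218, 187, 0, -40.4, 0, 0, -274, -254, 217, 0, -40.4, 0, 0, -274, -288, 247, 0, -40.4, 0, 0, -274, -318, 272, 0, -40.4, 0, 0, -274, -338, 289, 0, -40.4, 0, 0, -274, -338, 289, 0, -40.4, 0, 0, -274, -338, 289, 0],
)

```text
clock: 7.85
eef_pos: [0.5758, 0.1576, 0.3202]
eef_rot: [2.059, 1.57, -1.118]
force: [-0.0, -1.7, 0.1]
gripper_width: 0.429
```

```bash
python3 - <<'E'
from look import *
s=bot.sense();print(s["clock"],s["eef_pos"],psi(Rcur(s)),s["gripper_width"],s["qpos"].round(2))
snap("wrist",3);snap("top",3)
print(plan((0.575,0.158,0.218),-92,s))
E
```

```text
7.85 [0.57580497 0.15755483 0.32024166] -91.99581229531434 0.42883660368626375 [-0.23  0.38 -0.15  1.58  0.06  1.18 -2.  ]
(array([ 0.  , -0.02, -0.05]), array([102.2,  -0.5,   0.9]), 'rows>=2.0')
```

View pics/wrist3.png

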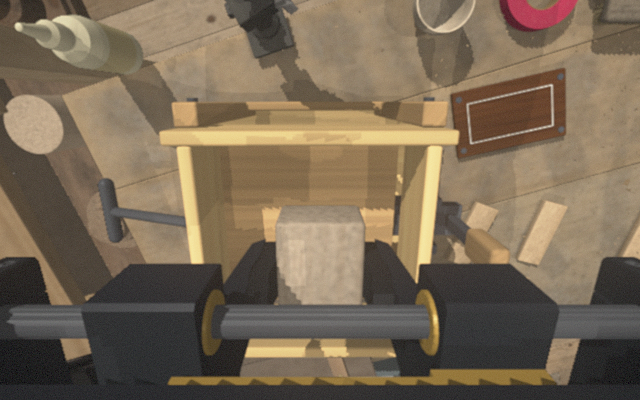

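```bash
python3 - <<'E'
from h import *
W=cloud(dict(np.load("wrist3.npz")));print(W[122,32],W[60,100],W[130,60],W[200,65])
W=cloud(dict(np.load("scene0.npz")));print(W[106,235])
E
```

```text
[ 0.63145508  0.71439344 -0.18312928] [0.70172152 0.39180318 0.08402176] [ 0.61431729  0.66576043 -0.18525198] [ 0.43990567  0.7885451  -0.30080267]
[ 0.63046859  0.72580113 -0.19064952]
```

Emit:
jog_arm(
  series=[0, 0, 0, 35, 0, 0, 0.43, 0, 0, 0, 75, 0, 0, 0.43, 0, 0, 0, 102, 0, 0, 0.43, 0, 0, 0, 102, 0, 0, 0.43, 0, 0, 0, 102, 0, 0, 0.8, 0, 0, 0, 102, 0, 0, 0.8, 0, 0, 0, 102, 0, 0, 0.8, 0, 0, 0, 102, 0, 0, 0.8, 0, 0, 0, 102, 0, 0, 0.8, 0, 0, 0, 102, 0, 0, 0.8, 0, 0, 0, 75, 0, 0, 0.8, 0, 0, 0, 30, 0, 0, 0.8, 0, 0, 0, 0, 0, 0, 0.8, 0, 0, 0, 0, 0, 0, 1],
)

```text
clock: 9.35
eef_pos: [0.5783, 0.1588, 0.3247]
eef_rot: [-2.789, 1.562, 0.318]
force: [0.1, -0.3, -0.4]
gripper_width: 0.865
```

```bash
python3 - <<'E'
from look import *
s=bot.sense();print(s["clock"],s["eef_pos"],psi(Rcur(s)),s["gripper_width"],s["qpos"].round(2))
d=snap("wrist",4);t=snap("scene",4)
for r in comps(t,0.017,0.032,40,((0.45,0.65),(-0.55,-0.2))): print(*r)
for r in comps(d,0.2,0.23,40,((0.45,0.65),(0.07,0.25))): print(*r)
# next: offcut2
print(plan((0.566,-0.424,0.32),-35,s),plan((0.566,-0.424,0.006),-35,s))
E
```

```text
9.35 [0.5783099  0.15884604 0.32471463] -92.02805192222735 0.8648353991604572 [-0.23  0.37 -0.15  1.58  0.06  1.19 -2.  ]
[388. 316.] [ 565.7 -426.5] [ 565.6 -426.8] [38.1 53.9] 56.0 26.6 [193. 169. 142.]
[332. 124.] [641.6 159.3] [637.7 147.8] [ 19.8 180.3] 88.3 228.9 [169. 139.  96.]
[218. 195.] [582.1 240.5] [583.7 240.4] [10.  75.4] 178.1 219.8 [118. 100.  70.]
[410. 195.] [578.2  88.2] [579.7  88.1] [ 8.3 75.4] 178.0 225.0 [145. 122.  85.]
[324. 199.] [576.  155.1] [576.7 155.1] [37.7 56.5] 177.9 215.6 [165. 146. 122.]
[401. 297.] [490.2  90.8] [488.2  91.3] [ 7.9 21.1] 1.8 223.2 [143. 122.  86.]
(array([-57.03,  -0.51,  -0.07]), array([  3. , 582.9,  -8.3]), 'rows>=11.7') (array([-57.03,  -0.51,  -0.07]), array([317. , 583.9,  -5.8]), 'rows>=13.3')
```

View pics/wrist4.png

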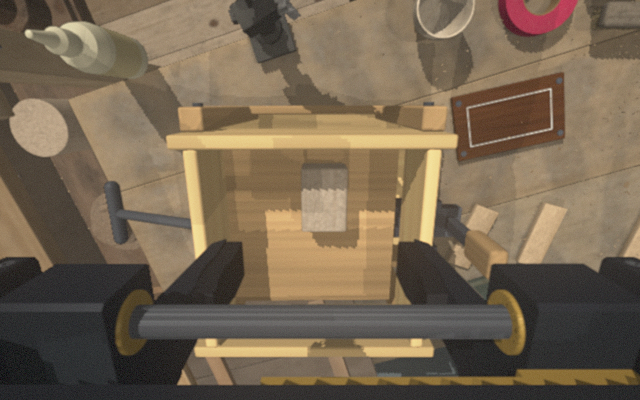

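View pics/scene4.png

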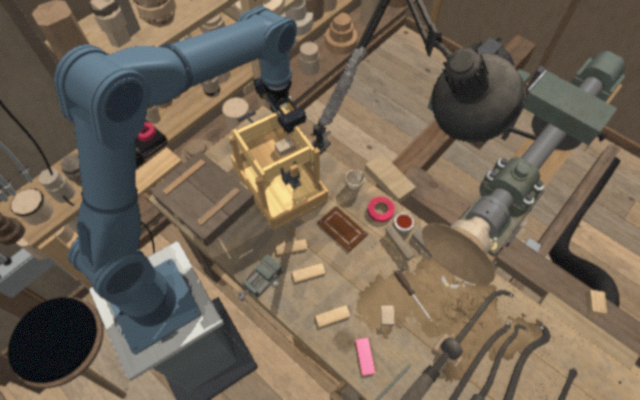

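Emit:
jog_arm(
  series=[-3, 0, 0, 0, 30, -1, 1, -8, 0, 0, 0, 75, -2, 1, -14, 0, 0, 0, 123, -3, 1, -20, 0, 0, 0, 172, -4, 1, -26, 0, 0, 0, 221, -5, 1, -32, 0, 0, 0, 270, -6, 1, -38, 0, 0, 10, 318, -7, 1, -44, 0, 0, 30, 364, -8, 1, -50, 0, 0, 55, 406, -9, 1, -57, 0, 0, 80, 448, -9, 1, -57, 0, 0, 105, 490, -10, 1, -57, 0, 0, 130, 530, -11, 1, -57, 0, 0, 150, 562, -11, 1, -57, 0, 0, 170, 582, -11, 1, -57, 0, 0, 180, 582, -11, 1, -57, 0, 0, 180, 582, -11, 1, -57, 0, 0, 180, 582, -11, 1],
)

```text
clock: 11.15
eef_pos: [0.5672, -0.4218, 0.1397]
eef_rot: [-2.538, 1.569, 1.566]
force: [0.0, 0.4, -0.4]
gripper_width: 0.997
```

```bash
python3 - <<'E'
from look import *
s=bot.sense();print(s["clock"],s["eef_pos"],psi(Rcur(s)),s["gripper_width"],s["qpos"].round(2))
d=snap("wrist",5);
for r in comps(d,0.017,0.032,40,((0.45,0.65),(-0.55,-0.2))): print(*r)
print(plan((0.566,-0.424,0.006),-35,s))
E
```

```text
11.15 [ 0.56717505 -0.42177712  0.13966592] -34.897294373661886 0.9971885213464534 [ 0.65  0.74 -0.12  1.43  0.1   0.97 -0.1 ]
[320. 193.] [ 568.4 -421.4] [ 568.8 -420.8] [37.7 55. ] 55.1 27.2 [183. 162. 137.]
(array([ 0.1 , -0.08,  0.05]), array([133.7,   0.4,   2.7]), 'rows>=2.7')
```

View pics/wrist5.png

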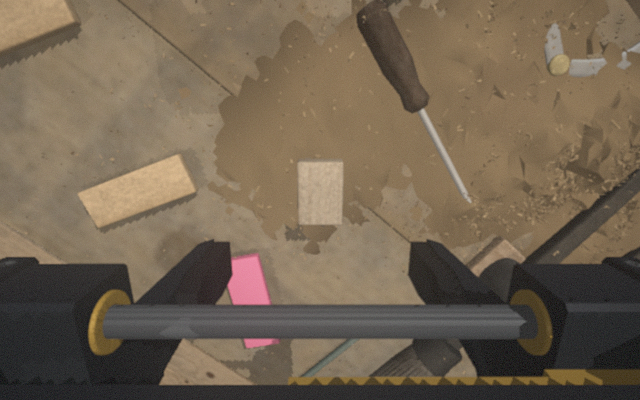

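Emit:
jog_arm(
  series=[0, 0, 0, 40, 0, 0, 1, 0, 0, 0, 80, 0, 0, 1, 0, 0, 0, 110, 0, 0, 1, 0, 0, 0, 127, 0, 0, 1, 0, 0, 0, 134, 0, 0, 1, 0, 0, 0, 134, 0, 0, 1, 0, 0, 0, 134, 0, 0, 0, 0, 0, 0, 134, 0, 0, 0, 0, 0, 0, 134, 0, 0, 0, 0, 0, 0, 134, 0, 0, 0, 0, 0, 0, 134, 0, 0, 0, 0, 0, 0, 134, 0, 0, 0, 0, 0, 0, 134, 0, 0, 0, 0, 0, 0, 134, 0, 0, 0, 0, 0, 0, 134, 0, 0, 0, 0, 0, 0, 134, 0, 0, 0, 0, 0, 0, 115, 0, 0, 0, 0, 0, 0, 85, 0, 0, 0, 0, 0, 0, 60, 0, 0, 0, 0, 0, 0, 50, 0, 0, 0],
)

```text
clock: 13.2
eef_pos: [0.5681, -0.4253, 0.094]
eef_rot: [1.584, 1.565, -0.599]
force: [0.9, 0.3, -0.5]
gripper_width: 0.43
```

```bash
python3 - <<'E'
from look import *
s=bot.sense();print(s["clock"],s["eef_pos"],psi(Rcur(s)),s["gripper_width"],s["force"])
R0=Rdown(-34.9);p0=np.array([0.567,-0.422,0.0897])
for p in [(0.567,-0.422,0.32),(0.505,0.160,0.32),(0.505,0.16,0.218)]:
  print(plan(p,-92,R0=R0,p0=p0))
E
```

```text
13.2 [ 0.56812273 -0.42532892  0.09395822] -35.03805264965878 0.43027495445750974 [ 0.9267488   0.28947649 -0.49623926]
(array([57.1,  0. ,  0. ]), array([-230.3,    0. ,    0. ]), 'rows>=6.6')
(array([57.1,  0. ,  0. ]), array([-230.3, -383.8, -441.9]), 'rows>=12.6')
(array([57.1,  0. ,  0. ]), array([-128.3, -383.8, -441.9]), 'rows>=12.0')
```

Emit:
jog_arm(
  series=[0, 0, 0, -30, 0, 0, 0, 0, 0, 0, -75, -10, -12, 0, 5, 0, 0, -115, -30, -35, 0, 10, 0, 0, -150, -56, -64, 0, 15, 0, 0, -185, -84, -97, 0, 20, 0, 0, -215, -114, -131, 0, 26, 0, 0, -230, -145, -167, 0, 32, 0, 0, -230, -176, -203, 0, 38, 0, 0, -230, -207, -239, 0, 44, 0, 0, -230, -238, -275, 0, 50, 0, 0, -230, -269, -310, 0, 54, 0, 0, -230, -300, -346, 0, 57.1, 0, 0, -230, -330, -380, 0, 57.1, 0, 0, -230, -355, -409, 0, 57.1, 0, 0, -230, -374, -431, 0, 57.1, 0, 0, -230, -384, -442, 0, 57.1, 0, 0, -230, -384, -442, 0, 57.1, 0, 0, -230, -384, -442, 0, 57.1, 0, 0, -230, -384, -442, 0],
)

```text
clock: 15.1
eef_pos: [0.5059, 0.1566, 0.3197]
eef_rot: [1.502, 1.57, -1.679]
force: [-0.2, 0.2, -0.7]
gripper_width: 0.431
```

```bash
python3 - <<'E'
from look import *
s=bot.sense();print(s["clock"],s["eef_pos"],psi(Rcur(s)),s["gripper_width"],s["qpos"].round(2))
snap("wrist",6)
print(plan((0.505,0.16,0.218),-92,s))
E
```

```text
15.1 [0.50585397 0.15655067 0.3196668 ] -92.25163242362997 0.43061839499505256 [-0.22  0.26 -0.2   1.75  0.06  1.14 -2.05]
(array([-0.25,  0.  , -0.05]), array([101.7,  -3.5,   1. ]), 'rows>=2.0')
```

View pics/wrist6.png

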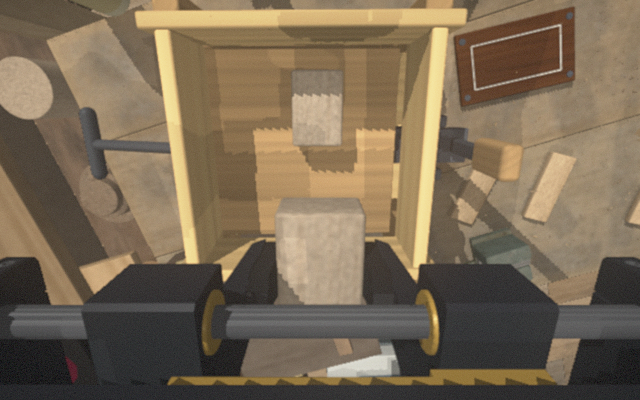

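Emit:
jog_arm(
  series=[0, 0, 0, 35, -2, 0, 0.43, 0, 0, 0, 75, -2, 0, 0.43, 0, 0, 0, 102, -2, 0, 0.43, 0, 0, 0, 102, -2, 0, 0.43, 0, 0, 0, 102, -2, 0, 0.8, 0, 0, 0, 102, -2, 0, 0.8, 0, 0, 0, 102, -2, 0, 0.8, 0, 0, 0, 102, -2, 0, 0.8, 0, 0, 0, 102, -2, 0, 0.8, 0, 0, 0, 102, -2, 0, 0.8, 0, 0, 0, 75, 0, 0, 0.8, 0, 0, 0, 30, 0, 0, 0.8, 0, 0, 0, 0, 0, 0, 0.8, 0, 0, 0, 0, 0, 0, 0.8, 0, 0, 0, 0, 0, 0, 0.8],
)

```text
clock: 16.65
eef_pos: [0.5057, 0.1583, 0.3199]
eef_rot: [-2.876, 1.57, 0.229]
force: [0.4, 0.9, -0.3]
gripper_width: 0.803
```

```bash
python3 - <<'E'
from look import *
W=cloud(dict(np.load("wrist6.npz")));print(W[190,103],W[265,105],W[90,20])
s=bot.sense();print(s["clock"],s["eef_pos"],psi(Rcur(s)),s["gripper_width"],s["qpos"].round(2))
d=snap("wrist",7);snap("scene",7)
for r in comps(d,0.2,0.23,40,((0.45,0.65),(0.07,0.25))): print(*r)
for r in comps(d,0.015,0.5,40,((0.4,0.7),(0.255,0.6))): print(*r)
for r in comps(d,0.255,0.275,10,((0.45,0.65),(-.05,0.08))): print(*r)
E
```

```text
[nan nan nan] [ 0.28392851  0.59432013 -0.11993452] [ 0.6230969   0.71919729 -0.18454673]
16.65 [0.50569735 0.1582788  0.31993799] -92.1277777620978 0.8025539943323609 [-0.22  0.26 -0.2   1.75  0.06  1.14 -2.05]
[183.   5.] [643.2 241. ] [643.  241.7] [ 5.7 16.8] 87.9 228.9 [147. 119.  83.]
[434.   4.] [637.4  79.5] [637.4  79.5] [ 5.1 20.1] 87.9 229.3 [171. 138.  95.]
[305. 147.] [540.5 165.5] [543.7 167.5] [162.3 165.9] 178.2 221.8 [146. 122.  85.]
[320. 108.] [574.4 155.2] [575.2 155.2] [37.7 53.8] 177.9 215.6 [169. 150. 126.]
[320. 192.] [509.6 158.1] [510.5 158.1] [37.7 55.7] 177.9 215.6 [177. 157. 132.]
[101.   6.] [692.  401.7] [693.  398.9] [14.1 51.8] 87.9 50.4 [112. 101.  77.]
[159.   5.] [643.3 256.6] [643.4 256.6] [4.2 6.3] 177.9 229.5 [192. 155. 107.]
[146.  23.] [627.5 255.9] [628.6 256.4] [ 7.3 14. ] 21.4 252.7 [194. 164. 113.]
[113. 144.] [548.6 332.5] [548.9 348.8] [65.6 79.6] 88.2 162.1 [87. 83. 79.]
[ 23. 204.] [474.4 577.1] [459.7 568.6] [ 70.3 158.3] 11.1 39.1 [119.  99.  75.]
[184. 271.] [464.9 258.9] [464.6 259.3] [ 8.  19.8] 136.1 252.8 [204. 174. 119.]
[510. 163.] [539.2  39.5] [539.5  39.2] [19.5 23.8] 177.9 267.6 [171. 139.  97.]
```

View pics/wrist7.png

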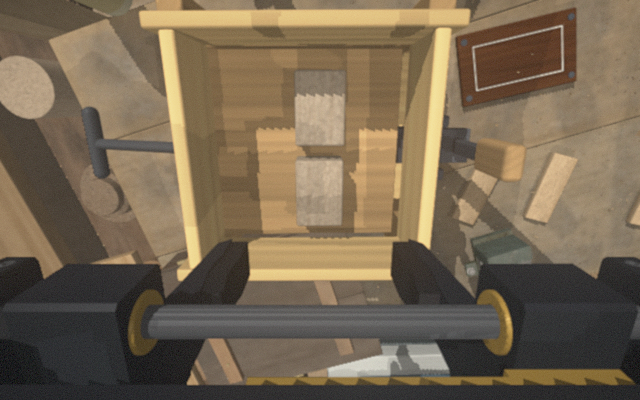

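View pics/scene7.png

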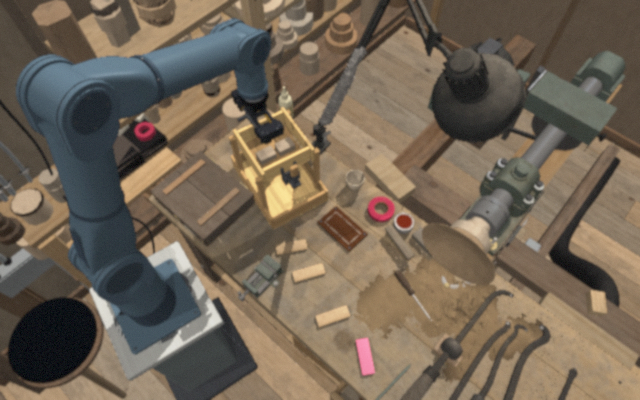

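```bash
python3 - <<'E'
from h import *
W=cloud(dict(np.load("wrist7.npz")))
for u,v in((90,185),(100,200),(110,205),(95,212),(120,190),(80,195),(140,220),(160,190)): print(u,v,W[v,u].round(3))
E
```

```text
90 185 [ 0.423  0.668 -0.23 ]
100 200 [ 0.388  0.654 -0.231]
110 205 [ 0.376  0.633 -0.229]
95 212 [ 0.36   0.671 -0.229]
120 190 [ 0.405  0.615 -0.247]
80 195 [ 0.381  0.755 -0.307]
140 220 [ 0.417  0.436 -0.   ]
160 190 [0.463 0.397 0.   ]
```

```bash
python3 - <<'E'
from h import *
for n in("wrist7","top0","scene7"):
    d=dict(np.load(n+".npz"));W=cloud(d)
    m=(W[...,0]>0.49)&(W[...,0]<0.59)&(W[...,1]>0.0)&(W[...,1]<0.068)&(W[...,2]>0.1)&(W[...,2]<0.3)
    P=W[m]
    print(n)
    for lo,hi in((0.1,.15),(.15,.2),(.2,.225),(.225,.25),(.25,.262),(.262,.28)):
        q=P[(P[:,2]>lo)&(P[:,2]<hi)]
        if len(q): print(lo,hi,len(q),np.percentile(q,3,axis=0).round(3),np.percentile(q,97,axis=0).round(3))
import cv2
from workcell import bot
s=bot.sense();print(s["eef_pos"],psi(Rcur(s)))
print(plan((0.537,0.034,0.33),-2,s),plan((0.537,0.034,0.237),-2,s))
E
```

```text
wrist7
0.15 0.2 1041 [0.518 0.028 0.177] [0.562 0.056 0.197]
0.2 0.225 222 [0.534 0.035 0.201] [0.545 0.041 0.223]
0.225 0.25 562 [0.529 0.035 0.228] [0.55  0.043 0.249]
0.25 0.262 367 [0.529 0.036 0.251] [0.55  0.043 0.262]
0.262 0.28 892 [0.528 0.031 0.263] [0.55  0.043 0.269]
top0
0.15 0.2 145 [0.514 0.024 0.17 ] [0.564 0.067 0.198]
0.2 0.225 3 [0.559 0.067 0.215] [0.565 0.068 0.218]
0.225 0.25 8 [0.528 0.027 0.234] [0.546 0.029 0.248]
0.25 0.262 1 [0.527 0.034 0.26 ] [0.527 0.034 0.26 ]
0.262 0.28 38 [0.527 0.027 0.263] [0.55  0.039 0.271]
scene7
0.1 0.15 1 [0.529 0.068 0.14 ] [0.529 0.068 0.14 ]
0.15 0.2 167 [0.512 0.024 0.165] [0.561 0.066 0.197]
0.2 0.225 17 [0.524 0.029 0.204] [0.549 0.067 0.223]
0.225 0.25 36 [0.525 0.027 0.227] [0.548 0.039 0.246]
0.25 0.262 19 [0.526 0.026 0.251] [0.546 0.037 0.261]
0.262 0.28 34 [0.527 0.027 0.263] [0.546 0.042 0.273]
[0.5048688  0.15794619 0.31842082] -92.12175241870361
(array([-9.012e+01,  1.400e-01,  6.000e-02]), array([-11.5, 122.7, -36.7]), 'rows>=10.5') (array([-9.012e+01,  1.400e-01,  6.000e-02]), array([ 81.5, 122.6, -36.9]), 'rows>=10.5')
```

Emit:
jog_arm(
  series=[-8, 0, 0, -11, 10, -4, 1, -16, 0, 0, -11, 22, -7, 1, -24, 0, 0, -11, 34, -11, 1, -32, 0, 0, -11, 46, -15, 1, -40, 0, 0, -11, 58, -18, 1, -48, 0, 0, -11, 70, -22, 1, -56, 0, 0, -11, 82, -26, 1, -64, 0, 0, -11, 94, -30, 1, -72, 0, 0, -11, 106, -34, 1, -80, 0, 0, -11, 116, -36, 1, -88, 0, 0, -11, 122, -37, 1, -90, 0, 0, -11, 122, -37, 1, -90, 0, 0, -11, 122, -37, 1, -90, 0, 0, -11, 122, -37, 1],
)

```text
clock: 18.15
eef_pos: [0.5376, 0.0351, 0.3297]
eef_rot: [-1.561, 1.569, 3.113]
force: [0.3, -0.6, -0.4]
gripper_width: 0.998
```

```bash
python3 - <<'E'
from look import *
s=bot.sense();print(s["clock"],s["eef_pos"],psi(Rcur(s)),s["gripper_width"],s["qpos"].round(2))
snap("wrist",8)
print(plan((0.5385,0.035,0.238),-2,s))
E
```

```text
18.15 [0.53756544 0.03505405 0.3296905 ] -2.1834682585617564 0.9978318111211846 [ 0.14  0.28 -0.35  1.71  0.1   1.17 -0.28]
(array([-0.18,  0.  ,  0.11]), array([91.7,  1.1,  0. ]), 'rows>=1.8')
```

View pics/wrist8.png

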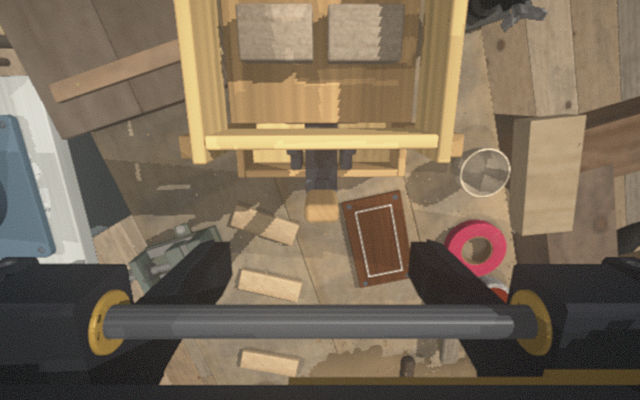

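Emit:
jog_arm(
  series=[0, 0, 0, 35, 1, 0, 1, 0, 0, 0, 70, 1, 0, 1, 0, 0, 0, 92, 1, 0, 1, 0, 0, 0, 92, 1, 0, 1, 0, 0, 0, 92, 1, 0, 0, 0, 0, 0, 92, 1, 0, 0, 0, 0, 0, 92, 1, 0, 0, 0, 0, 0, 92, 1, 0, 0, 0, 0, 0, 92, 1, 0, 0, 0, 0, 0, 92, 1, 0, 0, 0, 0, 0, 92, 1, 0, 0, 0, 0, 0, 92, 1, 0, 0, 0, 0, 0, 92, 1, 0, 0, 0, 0, 0, 92, 1, 0, 0, 0, 0, 0, 92, 1, 0, 0],
  grip_force=30,
)

```text
clock: 19.7
eef_pos: [0.5385, 0.035, 0.2387]
eef_rot: [-1.389, 1.57, -2.997]
force: [-3.2, 0.1, 2.9]
gripper_width: 0.269
```

```bash
python3 - <<'E'
from look import *
s=bot.sense();print(s["clock"],s["eef_pos"],psi(Rcur(s)),s["gripper_width"],s["force"])
snap("wrist",9)
E
```

```text
19.7 [0.53851545 0.03495568 0.23868004] -2.1195361183459367 0.26933151794435206 [-3.21301266  0.05701815  2.93929981]
```

View pics/wrist9.png

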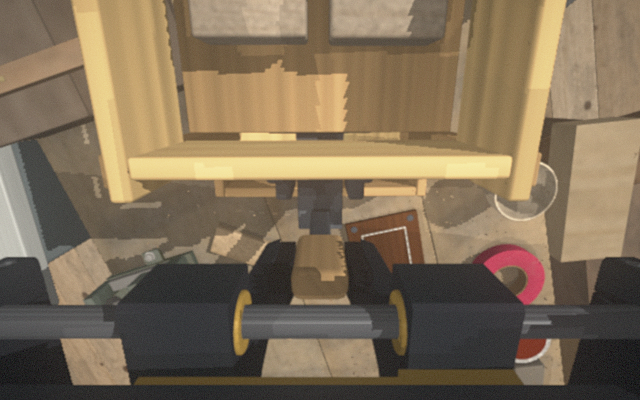

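Emit:
jog_arm(
  series=[0, 0, 0, 0, 0, 6, 0, 0, 0, 0, 0, 0, 13, 0, 0, 0, 0, 0, 0, 20, 0, 0, 0, 0, 0, 0, 26, 0, 0, 0, 0, 0, 0, 26, 0, 0, 0, 0, 0, 0, 26, 0, 0, 0, 0, 0, 0, 26, 0, 0, 0, 0, 0, 0, 26, 0, 0, 0, 0, 0, 0, 26, 0, 0, 0, 0, 0, 0, 26, 0],
)

```text
clock: 20.75
eef_pos: [0.5377, 0.01, 0.2387]
eef_rot: [-2.616, 1.569, 2.06]
force: [-4.9, 3.0, 3.5]
gripper_width: 0.268
```

```bash
python3 - <<'E'
from look import *
s=bot.sense();print(s["clock"],s["eef_pos"],psi(Rcur(s)),s["gripper_width"],s["force"])
snap("wrist",10);d=snap("scene",10)
E
```

```text
20.75 [0.53772432 0.01004386 0.23867358] -2.0758718808538625 0.267856798920842 [-4.91312568  2.96536401  3.45335568]
```

View pics/wrist10.png

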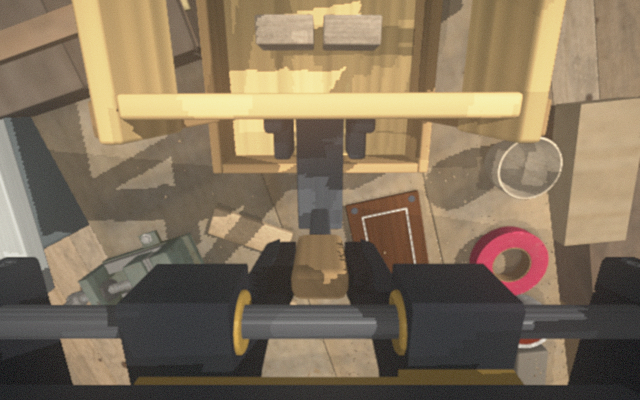

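View pics/scene10.png

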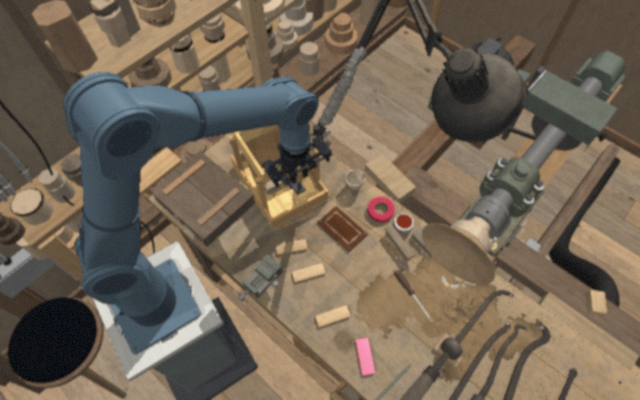

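Floor open, the offcuts (285,30) and (352,30) have fallen into the tray. Let the latch go back, open, and rise.

Emit:
jog_arm(
  series=[0, 0, 0, 0, 0, -7, 0, 0, 0, 0, 0, 0, -14, 0, 0, 0, 0, 0, 0, -20, 0, 0, 0, 0, 0, 0, -26, 0, 0, 0, 0, 0, 0, -26, 0, 0, 0, 0, 0, 0, -26, 0.6, 0, 0, 0, 0, 0, -26, 0.6, 0, 0, 0, 0, 0, -26, 0.6, 0, 0, 0, 0, 0, -26, 0.6, 0, 0, 0, 0, 0, -26, 0.6, 0, 0, 0, 0, 0, -26, 0.6, 0, 0, 0, -30, 0, -26, 0.6, 0, 0, 0, -75, 0, -26, 0.6, 0, 0, 0, -120, 0, -26, 0.6, 0, 0, 0, -140, 0, -26, 0.6, 0, 0, 0, -140, 0, -26, 0.6, 0, 0, 0, -140, 0, -26, 0.6],
)

```text
clock: 22.55
eef_pos: [0.5389, 0.0348, 0.3783]
eef_rot: [-0.502, 1.571, -2.11]
force: [-0.4, -0.4, 0.2]
gripper_width: 0.601
```

```bash
python3 - <<'E'
from look import *
s=bot.sense();print(s["clock"],s["eef_pos"],psi(Rcur(s)),s["gripper_width"],s["qpos"].round(2))
d=snap("wrist",11);t=snap("top",11)
for dd in (d,t):
  for r in comps(dd,0.225,0.31,10,((0.45,0.65),(0.26,0.4))): print(*r)
E
```

```text
22.55 [0.53891238 0.03484395 0.37826982] -2.1272030333976955 0.6012697278448773 [ 0.14  0.25 -0.36  1.63  0.09  1.28 -0.27]
[207. 219.] [533.5 315.4] [542.9 320.3] [59.3 79.5] 60.1 281.6 [84. 81. 77.]
```

View pics/wrist11.png

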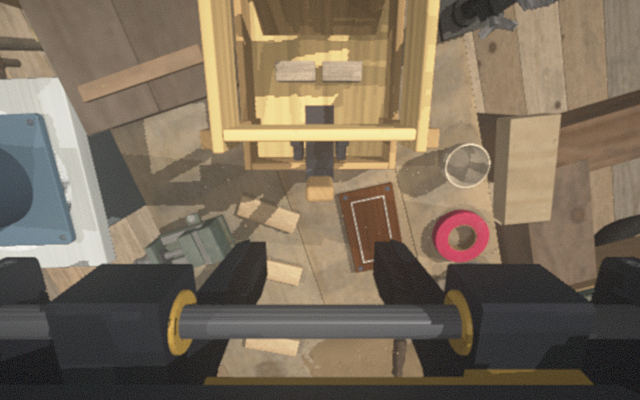

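View pics/top11.png

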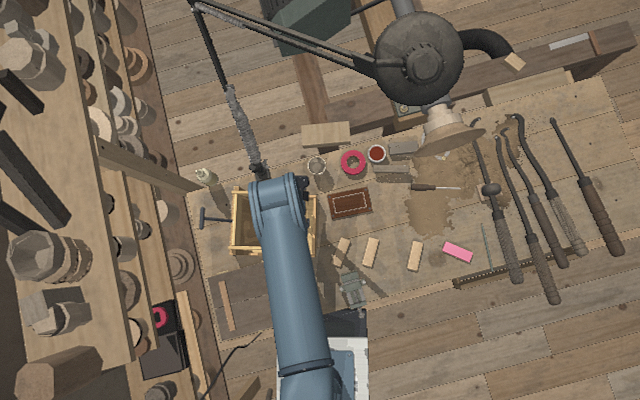

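Emit:
jog_arm(
  series=[0, 0, 0, 0, 0, -30, 0, 0, 0, 0, 0, -1, -75, 0, 0, 0, 0, 0, -2, -120, 0, 0, 0, 0, 0, -3, -165, 0, 0, 0, 0, 0, -4, -210, 0, 0, 0, 0, 0, -5, -250, 0, 0, 0, 0, 0, -6, -280, 0, 0, 0, 0, 0, -6, -300, 0, 0, 0, 0, 0, -6, -305, 0, 0, 0, 0, 0, -6, -305, 0, 0, 0, 0, 0, -6, -305, 0],
)

```text
clock: 23.75
eef_pos: [0.5448, 0.3383, 0.3781]
eef_rot: [-0.305, 1.569, -1.914]
force: [-0.2, -0.1, 0.3]
gripper_width: 0.006
```

```bash
python3 - <<'E'
from look import *
s=bot.sense();print(s["clock"],s["eef_pos"],psi(Rcur(s)),s["gripper_width"],s["qpos"].round(2))
d=snap("wrist",12);t=snap("top",12);snap("scene",12)
for dd in (d,t):
  for r in comps(dd,0.225,0.31,10,((0.45,0.65),(0.26,0.4))): print(*r)
  for r in comps(dd,0.268,0.30,10,((0.45,0.65),(0.26,0.4))): print(*r)
E
```

```text
23.75 [0.54478652 0.33827259 0.37808994] -2.2186861468453536 0.006270628864019566 [-0.32  0.46 -0.46  1.36  0.2   1.37 -0.82]
[325. 201.] [548.4 329.7] [548.9 338.3] [36.9 67.4] 178.8 283.5 [106. 101.  95.]
[238. 260.] [461.6 266.6] [461.8 266.3] [ 8.7 15.2] 177.8 237.2 [161. 134.  94.]
[411. 261.] [629.8 262.4] [629.8 262.2] [ 7.2 10.3] 108.9 242.8 [143. 121.  86.]
[325. 197.] [548.6 339. ] [549.  341.1] [18.3 67.3] 178.8 283.7 [108. 103.  98.]
[207. 219.] [533.3 314.8] [542.9 320.5] [59.5 80.7] 60.5 281.4 [86. 83. 79.]
[203. 219.] [543.9 330.9] [543.6 333.2] [20.1 66.3] 177.9 282.8 [92. 88. 83.]
```

View pics/wrist12.png

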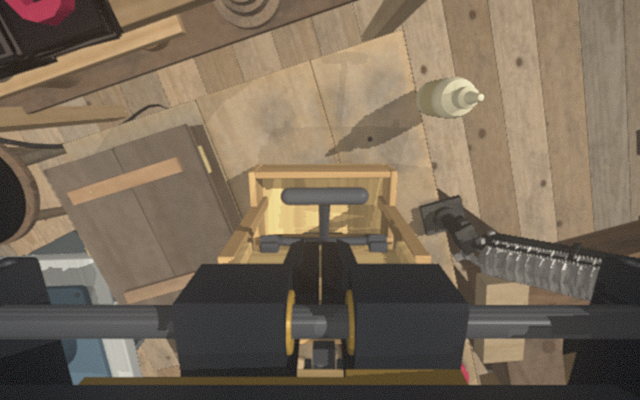

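View pics/scene12.png

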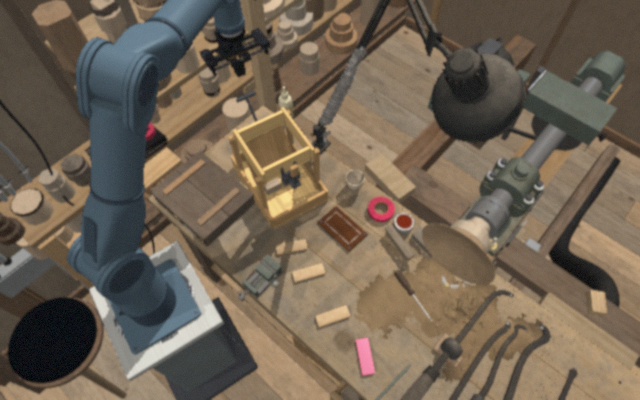

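Emit:
jog_arm(
  series=[0, 0, 0, 40, 1, 4, 0, 0, 0, 0, 78, 1, 4, 0, 0, 0, 0, 90, 1, 4, 0, 0, 0, 0, 100, 1, -2, 0, 0, 0, 0, 108, 1, -9, 0, 0, 0, 0, 116, 1, -15, 0, 0, 0, 0, 125, 1, -21, 0, 0, 0, 0, 134, 1, -26, 0, 0, 0, 0, 144, 1, -30, 0, 0, 0, 0, 154, 1, -33, 0, 0, 0, 0, 164, 1, -35, 0, 0, 0, 0, 175, 1, -36, 0, 0, 0, 0, 185, 1, -37, 0, 0, 0, 0, 196, 1, -36, 0, 0, 0, 0, 206, 1, -35, 0, 0, 0, 0, 214, 1, -33, 0, 0, 0, 0, 220, 1, -31, 0, 0, 0, 0, 223, 1, -30, 0, 0, 0, 0, 223, 1, -30, 0],
)

```text
clock: 25.8
eef_pos: [0.5463, 0.3693, 0.1549]
eef_rot: [-0.724, 1.57, -2.332]
force: [-0.4, 1.4, 1.3]
gripper_width: 0.005
```

```bash
python3 - <<'E'
from look import *
s=bot.sense();print(s["clock"],s["eef_pos"],psi(Rcur(s)),s["force"])
d=snap("wrist",13)
E
```

```text
25.8 [0.54634084 0.36930232 0.154905  ] -2.143408069159368 [-0.38196072  1.39013681  1.26245064]
```

View pics/wrist13.png

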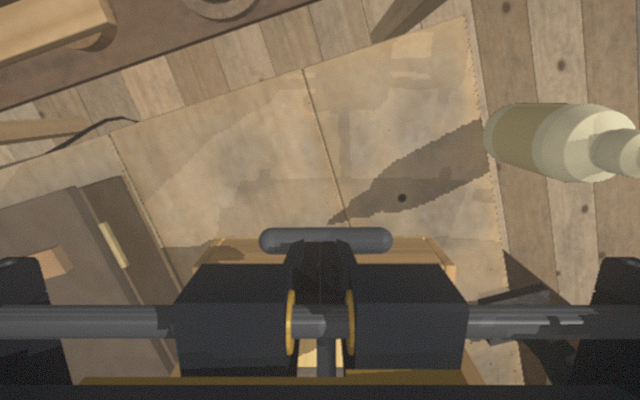

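Emit:
jog_arm(
  series=[0, 0, 0, 2, 0, 0, 0, 0, 0, 0, 4, 0, 1, 0, 0, 0, 0, 6, 0, 1, 0, 0, 0, 0, 7, 0, 2, 0, 0, 0, 0, 7, 0, 2, 0, 0, 0, 0, 7, 0, 2, 0],
)

```text
clock: 26.45
eef_pos: [0.5467, 0.3685, 0.1504]
eef_rot: [2.32, 1.569, 0.712]
force: [-4.0, -1.0, 12.1]
gripper_width: 0.004
```

Emit:
jog_arm(
  series=[0, 0, 0, 2, 0, 0, 0, 0, 0, 0, 3, 0, 0, 0, 0, 0, 0, 3, 0, 0, 0, 0, 0, 0, 3, 0, 0, 0],
)

```text
clock: 26.85
eef_pos: [0.5469, 0.3686, 0.1497]
eef_rot: [1.961, 1.568, 0.353]
force: [-7.8, -5.1, 26.5]
gripper_width: 0.005
```

Emit:
jog_arm(
  series=[0, 0, 0, -5, 0, 0, 0, 0, 0, 0, -15, 0, 0, 0, 0, 0, 0, -40, 0, 0, 0, 0, 0, 0, -80, 0, 0, 0, 0, 0, 0, -125, 0, 0, 0, 0, 0, 0, -170, 0, 0, 0, 0, 0, 0, -210, 0, 0, 0, 0, 0, 0, -230, 0, 0, 0, 0, 0, 0, -230, 0, 0, 0, 0, 0, 0, -230, 0, 0, 0],
)

```text
clock: 27.85
eef_pos: [0.5464, 0.3673, 0.3749]
eef_rot: [-0.484, 1.57, -2.092]
force: [-0.7, 0.9, -0.6]
gripper_width: 0.005
```

```bash
python3 - <<'E'
from look import *
s=bot.sense();print(s["clock"],s["eef_pos"],psi(Rcur(s)),s["force"])
d=snap("wrist",14);t=snap("top",14)
for dd in (d,t):
  for r in comps(dd,0.12,0.30,10,((0.45,0.65),(0.26,0.4))): print(*r)
cv2.imwrite("pics/top14c.png",cv2.resize(t["img"][170:280,190:330,::-1],None,fx=5,fy=5))
W=cloud(t)
for u,v in((270,230),(255,215),(280,240)):print(W[v,u].round(3))
E
```

```text
27.85 [0.54636918 0.3672998  0.37487627] -2.14737560830589 [-0.69344821  0.88908517 -0.58090089]
[323. 184.] [548.6 330.8] [549.5 351. ] [ 66.8 102.3] 87.9 163.4 [111. 106. 100.]
[249. 254.] [457.8 269.1] [457.6 269. ] [ 7.5 33.3] 60.7 166.3 [153. 124.  87.]
[272. 263.] [488.8 269.3] [488.4 269.2] [ 3.8 22.6] 177.9 191.2 [76. 72. 70.]
[374. 262.] [601.4 266.2] [603.4 265.7] [ 5.  29.3] 177.9 192.0 [73. 71. 70.]
[213. 222.] [547.1 324. ] [545.8 342.5] [66.2 94. ] 92.0 160.1 [102.  97.  90.]
[0.515 0.147 0.194]
[0.564 0.197 0.189]
[0.483 0.115 0.192]
```

View pics/top14c.png

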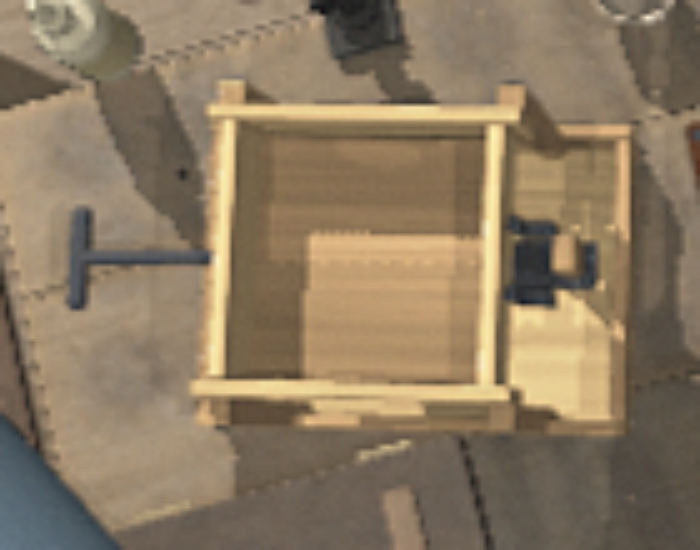

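```bash
python3 - <<'E'
from look import *
s=bot.sense()
print(plan((0.62,-0.109,0.22),10.5,s))
E
```

```text
(array([-12.63,   0.12,   0.16]), array([154.5,  92.1, 472.6]), 'rows>=10.1')
```

Emit:
jog_arm(
  series=[0, 0, 0, 0, 6, 30, 0.5, -1, 0, 0, 0, 14, 75, 0.5, -2, 0, 0, 0, 23, 120, 0.5, -4, 0, 0, 0, 32, 165, 0.5, -5, 0, 0, 0, 41, 210, 0.5, -6, 0, 0, 0, 50, 255, 0.6, -8, 0, 0, 0, 58, 300, 0.7, -10, 0, 0, 10, 67, 345, 0.8, -12, 0, 0, 40, 76, 388, 1, -12.6, 0, 0, 75, 84, 428, 1, -12.6, 0, 0, 110, 90, 458, 1, -12.6, 0, 0, 140, 92, 473, 1, -12.6, 0, 0, 154, 92, 473, 1, -12.6, 0, 0, 154, 92, 473, 1, -12.6, 0, 0, 154, 92, 473, 1],
)

```text
clock: 29.45
eef_pos: [0.6214, -0.1058, 0.2226]
eef_rot: [2.362, 1.569, 0.976]
force: [0.6, 0.5, 0.3]
gripper_width: 1.002
```

```bash
python3 - <<'E'
from look import *
s=bot.sense();print(s["clock"],s["eef_pos"],psi(Rcur(s)),s["qpos"].round(2),s["gripper_width"])
d=snap("wrist",15);t=snap("top",15)
for r in comps(d,0.004,0.02,60): print(*r)
E
```

```text
29.45 [ 0.62135649 -0.10583296  0.22258668] 10.622735328491194 [ 0.34  0.54 -0.34  1.59  0.2   1.04  0.12] 1.0016168343981007
[306.  14.] [555.1  52. ] [579.8  45.8] [ 36.6 167.4] 178.2 9.4 [160. 134.  92.]
[209.  27.] [486.5  16.3] [486.4  16.3] [ 2.2 76.9] 178.1 10.1 [109.  92.  69.]
[306.  50.] [585.7  13.2] [585.2  13.2] [  2.6 118.2] 178.4 9.8 [107.  90.  67.]
[472.  86.] [761.1  10.8] [760.   11.4] [41.7 47. ] 100.6 12.8 [134. 121. 103.]
[166. 108.] [450.1 -70.3] [449.1 -69.7] [ 37.1 100.9] 157.8 11.2 [175. 149. 116.]
[323. 165.] [ 625.2 -104.7] [ 624.4 -100.4] [ 89.5 148.3] 100.8 9.4 [115.  83.  62.]
[104. 142.] [ 385.1 -116.3] [ 384.3 -117.7] [ 8.6 22.6] 89.7 10.4 [98. 96. 83.]
[161. 201.] [ 450.  -173.1] [ 448.7 -174.1] [ 41.7 100.6] 163.4 11.3 [215. 187. 145.]
[442. 201.] [ 762.7 -116.9] [ 762.7 -113.1] [78.6 86.8] 78.9 20.0 [177.  80.  90.]
[477. 214.] [ 807.4 -121.3] [ 806.5 -120.9] [11.3 28.9] 88.3 20.2 [203.  79. 100.]
[390. 281.] [ 728.1 -221.1] [ 728.5 -219.5] [ 4.7 64.3] 86.9 25.6 [97. 86. 69.]
[288. 362.] [ 651.1 -371.8] [ 628.5 -374.4] [ 75.3 329.5] 10.6 9.4 [143. 121.  92.]
[169. 382.] [ 471.7 -433.5] [ 471.8 -435.5] [15.6 24.2] 10.6 11.5 [200. 116. 136.]
```

View pics/wrist15.png

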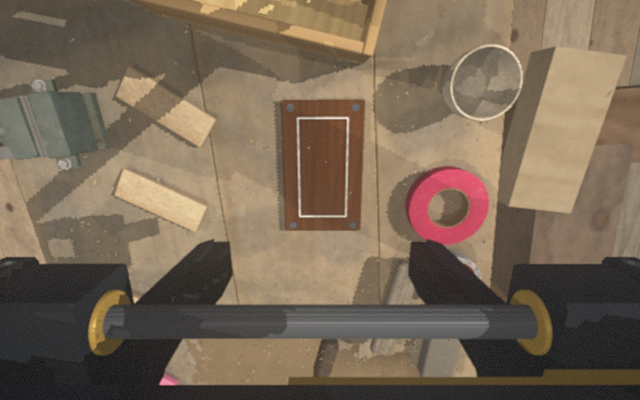

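```bash
cat >> h.py <<'E'
def outline(d,roi,h=0.008,thr=150):
    im=d["img"].astype(int);g=im.min(-1)
    m=np.zeros(g.shape,np.uint8);u0,v0,u1,v1=roi
    m[v0:v1,u0:u1]=(g[v0:v1,u0:u1]>thr)
    n,l,st,c=cv2.connectedComponentsWithStats(m,connectivity=8)
    i=1+np.argmax(st[1:,4]);vs,us=np.nonzero(l==i)
    q=rayplane(d,np.stack([us,vs],1),h)[:,:2]*1000
    r=cv2.minAreaRect(q.astype(np.float32));bp=cv2.boxPoints(r);e=bp[1]-bp[0];f=bp[2]-bp[1]
    L=e if np.hypot(*e)>np.hypot(*f) else f
    return st[i],np.round(r[0],1),np.round(sorted(r[1]),1),round(np.degrees(np.arctan2(L[1],L[0]))%180,2)
E
python3 - <<'E'
from h import *
d=dict(np.load("wrist15.npz"))
print(outline(d,(285,105,360,225)))
d=dict(np.load("wrist1.npz"));print(outline(d,(100,5,215,80)))
d=dict(np.load("top0.npz"));print(outline(d,(330,188,372,217),thr=115))
E
```

```text
(array([297, 117,  52,  28, 151], dtype=int32), array([616.5, -61.9]), array([28.9, 55.7]), np.float32(9.47))
(array([107,  25,  10,   5,  13], dtype=int32), array([641.3, -48.9]), array([ 2.4, 12.5]), np.float32(110.31))
(array([340, 188,   8,   3,  12], dtype=int32), array([672.6, -85.6]), array([ 6.5, 25.7]), np.float32(100.45))
```

```bash
python3 - <<'E'
from h import *
for t in (95,110,125):
  d=dict(np.load("wrist15.npz"));print(outline(d,(288,108,358,224),thr=t))
  d=dict(np.load("wrist1.npz"));print(outline(d,(100,5,215,80),thr=t))
  d=dict(np.load("top0.npz"));print(outline(d,(332,190,369,214),thr=t-15))
  d=dict(np.load("scene12.npz"));print(outline(d,(322,209,363,248),thr=t-15))
E
```

```text
(array([296, 116,  54, 102, 904], dtype=int32), array([ 624.3, -104. ]), array([ 57.8, 115.5]), np.float32(100.61))
(array([106,   6, 104,  69, 699], dtype=int32), array([ 624.4, -103.5]), array([ 57. , 115.5]), np.float32(100.7))
(array([332, 193,  27,  21,  64], dtype=int32), array([622.7, -94.1]), array([58. , 98.5]), np.float32(101.08))
(array([341, 209,  22,  20, 229], dtype=int32), array([669.9, -94.6]), array([71. , 71.6]), np.float32(56.47))
(array([297, 116,  53, 102, 745], dtype=int32), array([ 624.3, -104. ]), array([ 57.2, 115.5]), np.float32(100.61))
(array([106,   6, 104,  68, 557], dtype=int32), array([ 624.5, -103.4]), array([ 56.4, 115.1]), np.float32(100.7))
(array([332, 190,  14,   3,  26], dtype=int32), array([666.2, -66.8]), array([ 7.4, 47.3]), np.float32(89.01))
(array([343, 209,  20,  19, 169], dtype=int32), array([673.4, -93.1]), array([64.2, 67.9]), np.float32(54.18))
(array([297, 117,  52, 101, 582], dtype=int32), array([ 624.5, -104.4]), array([ 56.8, 114.4]), np.float32(100.66))
(array([106,   6,  93,  65, 230], dtype=int32), array([ 627.1, -102.9]), array([ 50.9, 114. ]), np.float32(100.94))
(array([332, 190,  14,   3,  22], dtype=int32), array([668.7, -66.4]), array([ 7.2, 47.8]), np.float32(100.47))
(array([325, 242,  13,   6,  50], dtype=int32), array([ 558.7, -135.2]), array([17.7, 38.8]), np.float32(146.46))
```

```bash
python3 - <<'E'
from look import *
s=bot.sense();print(s["eef_pos"])
print(plan((0.433,-0.334,0.15),75.5,s))
E
```

```text
[ 0.62201777 -0.10626714  0.22369515]
(array([-64.89,   0.11,  -0.15]), array([  73., -228.,  189.]), 'rows>=7.6')
```

Emit:
jog_arm(
  series=[-8, 0, 0, 5, -25, 21, 1, -16, 0, 0, 15, -55, 46, 1, -24, 0, 0, 25, -85, 71, 1, -32, 0, 0, 35, -115, 96, 1, -40, 0, 0, 45, -145, 121, 1, -48, 0, 0, 55, -175, 146, 1, -56, 0, 0, 65, -205, 170, 1, -64.9, 0, 0, 73, -220, 183, 1, -64.9, 0, 0, 73, -228, 189, 1, -64.9, 0, 0, 73, -228, 189, 1, -64.9, 0, 0, 73, -228, 189, 1, -64.9, 0, 0, 73, -228, 189, 1],
)

```text
clock: 30.75
eef_pos: [0.4328, -0.3341, 0.1496]
eef_rot: [0.007, 1.569, -0.248]
force: [0.3, -0.1, -0.2]
gripper_width: 1.002
```

```bash
python3 - <<'E'
from look import *
s=bot.sense();print(s["clock"],s["eef_pos"],psi(Rcur(s)),s["qpos"].round(2),s["gripper_width"])
d=snap("wrist",16)
for r in comps(d,0.004,0.02,60,((0.35,0.6),(-.5,-.2))): print(*r)
E
```

```text
30.75 [ 0.43282544 -0.33408646  0.14963195] 75.43554066976769 [ 0.99  0.54 -0.55  1.86  0.37  0.84  1.58] 1.00191306047181
[324. 183.] [ 433.6 -330.8] [ 431.4 -330.1] [36.1 98.8] 165.4 11.2 [201. 172. 133.]
[472. 201.] [ 479.5 -202.5] [ 481.1 -202.5] [ 7.3 23.8] 173.4 10.7 [142. 121.  93.]
[185. 233.] [ 449.2 -467.3] [ 444.5 -468.7] [38.7 81.8] 66.0 11.3 [218. 130. 151.]
[305. 285.] [ 518.8 -373.6] [ 529.1 -374.5] [ 67.4 146.1] 75.5 7.3 [136. 115.  87.]
[223. 302.] [ 526.8 -462.4] [ 527.8 -462.3] [ 8.3 11.5] 75.5 6.7 [109.  93.  74.]
[276. 346.] [ 596.7 -419. ] [ 591.1 -423.9] [ 23.4 103.1] 75.5 9.6 [131. 111.  84.]
```

View pics/wrist16.png

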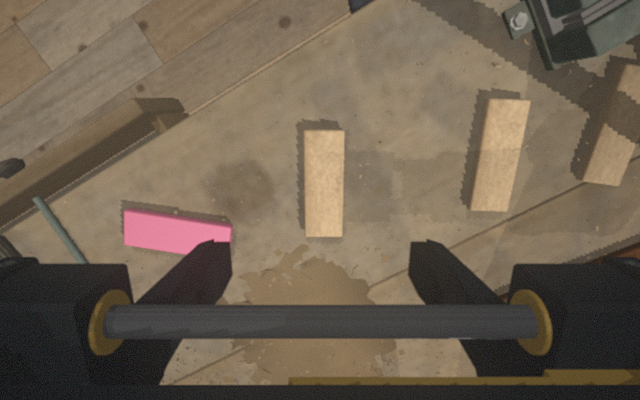

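Emit:
jog_arm(
  series=[0, 0, 0, 45, 1, 0, 0.8, 0, 0, 0, 90, 1, 0, 0.8, 0, 0, 0, 125, 1, 0, 0.8, 0, 0, 0, 140, 1, 0, 0.8, 0, 0, 0, 146, 1, 0, 0.8, 0, 0, 0, 146, 1, 0, 0.8, 0, 0, 0, 146, 1, 0, 0, 0, 0, 0, 146, 1, 0, 0, 0, 0, 0, 146, 1, 0, 0, 0, 0, 0, 146, 1, 0, 0, 0, 0, 0, 146, 1, 0, 0, 0, 0, 0, 146, 1, 0, 0, 0, 0, 0, 146, 1, 0, 0, 0, 0, 0, 146, 1, 0, 0, 0, 0, 0, 146, 1, 0, 0, 0, 0, 0, 130, 1, 0, 0, 0, 0, 0, 95, 1, 0, 0, 0, 0, 0, 50, 1, 0, 0, 0, 0, 0, 15, 1, 0, 0, 0, 0, 0, 0, 1, 0, 0],
  grip_force=20,
)

```text
clock: 32.8
eef_pos: [0.4327, -0.3353, 0.1527]
eef_rot: [-0.413, 1.566, -0.668]
force: [-0.1, -0.7, 0.0]
gripper_width: 0.408
```

```bash
python3 - <<'E'
from look import *
s=bot.sense();print(s["clock"],s["eef_pos"],psi(Rcur(s)),s["gripper_width"])
R0=Rdown(75.44);p0=np.array([0.433,-0.333,0.1496])
print(plan((0.6225,-0.1065,0.17),10.6,R0=R0,p0=p0))
E
```

```text
32.8 [ 0.43267293 -0.33532464  0.15274663] 75.38101587739011 0.4077599886541867
(array([64.84,  0.  ,  0.  ]), array([-20.4, 266.9, 126.5]), 'rows>=7.5')
```

Emit:
jog_arm(
  series=[8, 0, 0, -10, 25, 12, 0, 16, 0, 0, -20, 60, 28, 0, 24, 0, 0, -20, 95, 45, 0, 32, 0, 0, -20, 130, 62, 0, 40, 0, 0, -20, 165, 78, 0, 48, 0, 0, -20, 200, 95, 0, 56, 0, 0, -20, 235, 111, 0, 64.8, 0, 0, -20, 258, 122, 0, 64.8, 0, 0, -20, 267, 126.5, 0, 64.8, 0, 0, -20, 267, 126.5, 0, 64.8, 0, 0, -20, 267, 126.5, 0, 64.8, 0, 0, -20, 267, 126.5, 0],
)

```text
clock: 34.0
eef_pos: [0.6199, -0.1105, 0.1685]
eef_rot: [-1.032, 1.569, -2.419]
force: [-0.6, -1.1, -0.1]
gripper_width: 0.406
```

```bash
python3 - <<'E'
from look import *
s=bot.sense();print(s["clock"],s["eef_pos"],psi(Rcur(s)),s["qpos"].round(2),s["gripper_width"])
d=snap("wrist",17)
E
```

```text
34.0 [ 0.61989279 -0.11052022  0.16851998] 10.513927583463571 [ 0.32  0.6  -0.31  1.64  0.22  0.94  0.12] 0.4057735180398117
```

View pics/wrist17.png

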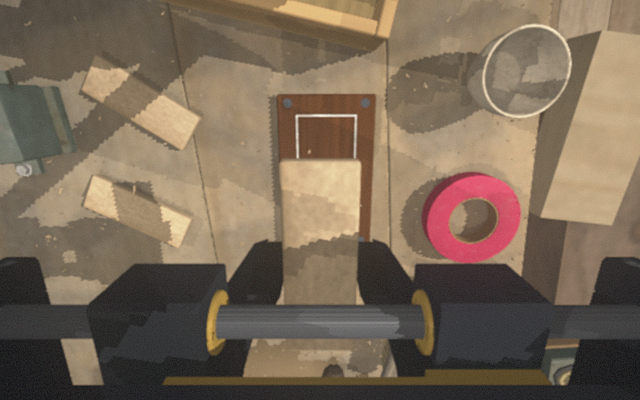

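```bash
cat >> h.py <<'E'
def held(d,s,zr,vmax=238):
    "held slip: extents in the tool frame from the visible part (rows<vmax)"
    W=cloud(d);p=s["eef_pos"];R=Rcur(s).as_matrix()
    L=(W-p)@R*1000
    m=(L[...,0]>zr[0])&(L[...,0]<zr[1])&(abs(L[...,1])<60)
    m[vmax:]=False
    m=m.astype(np.uint8);n,l,st,c=cv2.connectedComponentsWithStats(m);i=1+np.argmax(st[1:,4]);k=l==i
    xt=np.median(L[k][:,0])
    rows=np.nonzero(k.any(1))[0]
    # edges per row, cast on the top plane
    h=(p+R@np.array([xt/1000,0,0]))[2]
    def tl(u,v): return (rayplane(d,[(u,v)],h)[0]-p)@R*1000
    le=[];ri=[]
    for v in rows[4:]:
        us=np.nonzero(k[v])[0];le.append(tl(us[0]-.5,v));ri.append(tl(us[-1]+.5,v))
    le=np.array(le);ri=np.array(ri)
    cols=np.nonzero(k.any(0))[0][5:-5]
    en=np.array([tl(u,np.nonzero(k[:,u])[0][0]-.5) for u in cols])
    a=np.polyfit(le[:,2],le[:,1],1);b=np.polyfit(ri[:,2],ri[:,1],1)
    return dict(st=st[i],xtop=xt,h=h,left=a,right=b,end_z=np.median(en[:,2]),endslope=np.polyfit(en[:,1],en[:,2],1),en_med_y=np.median(en[:,1]))
def outl_tool(d,s,roi,thr=110,h=0.008):
    im=d["img"].astype(int);g=im.min(-1);m=np.zeros(g.shape,np.uint8);u0,v0,u1,v1=roi
    m[v0:v1,u0:u1]=g[v0:v1,u0:u1]>thr
    n,l,st,c=cv2.connectedComponentsWithStats(m,connectivity=8);i=1+np.argmax(st[1:,4]);vs,us=np.nonzero(l==i)
    q=rayplane(d,np.stack([us,vs],1),h);R=Rcur(s).as_matrix()
    return st[i],(q-s["eef_pos"])@R*1000
E
python3 - <<'E'
from look import *
d=dict(np.load("wrist17.npz"));s=bot.sense();print(s["eef_pos"])
for k,v in held(d,s,(-30,15)).items(): print(k,v)
st,q=outl_tool(d,s,(288,108,366,158))
print(st,q[:,1].min(),q[:,1].max(),q[:,2].min())
top=q[q[:,2]<q[:,2].min()+3];print('slope deg',np.degrees(np.polyfit(top[:,1],top[:,2],1)[0]))
E
```

```text
[ 0.62003298 -0.11030504  0.16858195]
st [ 279  158   82   80 6311]
xtop -7.548053337893714
h 0.176129999816669
left [-3.36263312e-03 -1.81532799e+01]
right [4.85610660e-04 1.74650396e+01]
end_z -50.87519049181621
endslope [-7.59950397e-04 -5.08636575e+01]
en_med_y -0.20818982558340257
[295 114  63  44 409] -23.012930925660484 33.85623995501713 -62.72908554949996
slope deg -0.10767024888187102
```

Emit:
jog_arm(
  series=[0, 0, 0, 30, 5.7, -5.6, 0, 0, 0, 0, 70, 5.7, -5.6, 0, 0, 0, 0, 105, 5.7, -5.6, 0, 0, 0, 0, 125, 5.7, -5.6, 0, 0, 0, 0, 135, 5.7, -5.6, 0, 0, 0, 0, 135, 5.7, -5.6, 0, 0, 0, 0, 135, 5.7, -5.6, 0, 0, 0, 0, 135, 5.7, -5.6, 0],
)

```text
clock: 34.85
eef_pos: [0.6267, -0.1019, 0.0353]
eef_rot: [1.262, 1.568, -0.124]
force: [0.6, 0.3, -0.7]
gripper_width: 0.407
```

```bash
python3 - <<'E'
from look import *
s=bot.sense();print(s["clock"],s["eef_pos"],psi(Rcur(s)),s["gripper_width"],s["force"])
d=snap("wrist",18);snap("top",18)
for k,v in held(d,s,(-30,15)).items(): print(k,v)
E
```

```text
34.85 [ 0.62671914 -0.10189209  0.03527008] 10.562013708548884 0.40700122070935557 [ 0.61452145  0.25005728 -0.68668464]
st [ 279  158   82   80 6322]
xtop -7.638798282546558
h 0.04290885595598487
left [-3.67000222e-03 -1.79734963e+01]
right [-6.52588817e-05  1.76257678e+01]
end_z -51.023928287169625
endslope [ 8.22769558e-04 -5.10120168e+01]
en_med_y 0.004027020538229259
```

View pics/wrist18.png

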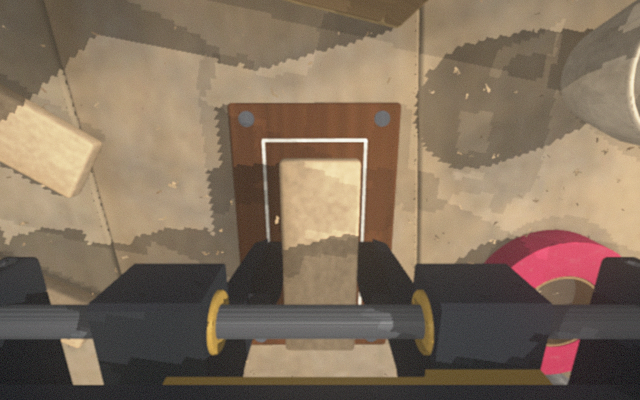

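```bash
cat >> h.py <<'E'
def outl_near(d,s,c0,c1,c2,c3,r0,r1,rows,thr=110,h=0.008):
    "upper edge in rows r0..r1 over cols c1..c2; left edge cols c0..c1, right c2..c3 over rows; outer pixels; tool frame"
    g=d["img"].astype(int).min(-1);R=Rcur(s).as_matrix();p=s["eef_pos"]
    T=lambda u,v:(rayplane(d,np.stack([u,v],1),h)-p)@R*1000
    up=[(u,r0+np.nonzero(g[r0:r1,u]>thr)[0][0]-.5) for u in range(c1+4,c2-3) if (g[r0:r1,u]>thr).any()]
    le=[(c0+np.nonzero(g[v,c0:c1]>thr)[0][0]-.5,v) for v in range(*rows) if (g[v,c0:c1]>thr).any()]
    ri=[(c2+np.nonzero(g[v,c2:c3]>thr)[0][-1]+.5,v) for v in range(*rows) if (g[v,c2:c3]>thr).any()]
    U,L,Rr=[T(*np.array(a,float).T) for a in(up,le,ri)]
    return dict(up_z=np.median(U[:,2]),up_deg=np.degrees(np.polyfit(U[:,1],U[:,2],1)[0]),left=np.median(L[:,1]),right=np.median(Rr[:,1]),n=(len(U),len(L),len(Rr)),ldeg=np.degrees(np.polyfit(L[:,2],L[:,1],1)[0]),rdeg=np.degrees(np.polyfit(Rr[:,2],Rr[:,1],1)[0]))
E
python3 - <<'E'
from look import *
d=dict(np.load("wrist18.npz"));s=bot.sense();print(s["eef_pos"])
print(outl_near(d,s,255,272,360,375,133,150,(145,156)))
print(outl_near(d,s,255,272,360,375,133,150,(160,225)))
E
```

```text
[ 0.62650543 -0.10177373  0.03500938]
{'up_z': np.float64(-55.65237075063313), 'up_deg': np.float64(0.012074022849597974), 'left': np.float64(-30.8966274845728), 'right': np.float64(25.7935103442276), 'n': (81, 11, 11), 'ldeg': np.float64(4.2928472556858654), 'rdeg': np.float64(-0.19258534554953452)}
{'up_z': np.float64(-55.65237075063313), 'up_deg': np.float64(0.012074022849597974), 'left': np.float64(-30.598191820532953), 'right': np.float64(25.664846242445122), 'n': (81, 65, 65), 'ldeg': np.float64(0.11651095319390649), 'rdeg': np.float64(0.29854197400792337)}
```

Emit:
jog_arm(
  series=[0, 0, 0, 0, -2.3, 1.5, 0, 0, 0, 0, 8, -2.3, 1.5, 0, 0, 0, 0, 16, -2.3, 1.5, 0, 0, 0, 0, 20, -2.3, 1.5, 0, 0, 0, 0, 22, -2.3, 1.5, 0, 0, 0, 0, 22, -2.3, 1.5, 0, 0, 0, 0, 22, -2.3, 1.5, 0, 0, 0, 0, 22, -2.3, 1.5, 0],
)

```text
clock: 35.75
eef_pos: [0.6237, -0.1034, 0.0116]
eef_rot: [2.42, 1.571, 1.034]
force: [-0.4, 0.2, -0.2]
gripper_width: 0.403
```

```bash
python3 - <<'E'
from look import *
s=bot.sense();print(s["clock"],s["eef_pos"],psi(Rcur(s)),s["gripper_width"],s["force"])
d=snap("wrist",19)
h=held(d,s,(-30,15));print(h)
# outline row search
print(outl_near(d,s,245,280,362,385,120,155,(160,225)))
E
```

```text
35.75 [ 0.62369216 -0.10341504  0.01158841] 10.577305347954454 0.4027983609558456 [-0.42880917  0.19948528 -0.20661421]
{'st': array([  179,     0,   283,   238, 60420], dtype=int32), 'xtop': np.float64(9.911220634962524), 'h': np.float64(0.0016771883856209757), 'left': array([-4.89742650e-04, -5.97319527e+01]), 'right': array([-4.65871183e-03,  5.92276617e+01]), 'end_z': np.float64(-115.51247742504525), 'endslope': array([-2.05714743e-04, -1.15509778e+02]), 'en_med_y': np.float64(0.20268004835540013)}
{'up_z': np.float64(-56.523922220838664), 'up_deg': np.float64(-0.010338146470009338), 'left': np.float64(-27.543551325710013), 'right': np.float64(28.778970553735725), 'n': (75, 65, 65), 'ldeg': np.float64(0.028605147481951313), 'rdeg': np.float64(0.25318436227915014)}
```

View pics/wrist19.png

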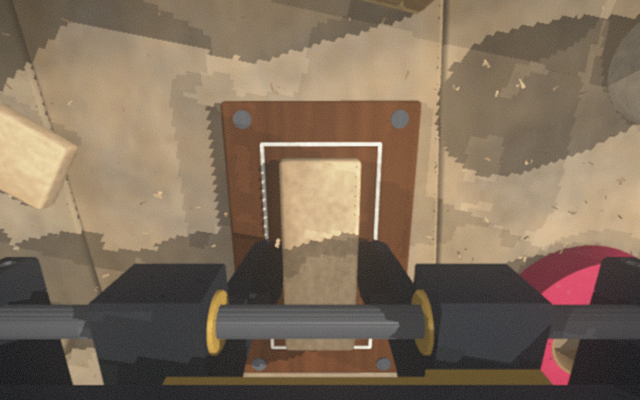

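Emit:
jog_arm(
  series=[0, 0, 0, 0, 0.8, 0.7, 0, 0, 0, 0, 1, 0.8, 0.7, 0, 0, 0, 0, 1.3, 0.8, 0.7, 0, 0, 0, 0, 1.3, 0.8, 0.7, 0, 0, 0, 0, 1.3, 0.8, 0.7, 0.7, 0, 0, 0, 1.3, 0.8, 0.7, 0.7, 0, 0, 0, 1.3, 0.8, 0.7, 0.7, 0, 0, 0, 1.3, 0.8, 0.7, 0.7, 0, 0, 0, 1.3, 0.8, 0.7, 0.7, 0, 0, 0, 1.3, 0.8, 0.7, 0.7, 0, 0, 0, -20, 0.8, 0.7, 0.7, 0, 0, 0, -60, 0.8, 0.7, 0.7, 0, 0, 0, -110, 0.8, 0.7, 0.7, 0, 0, 0, -150, 0.8, 0.7, 0.7, 0, 0, 0, -170, 0.8, 0.7, 0.7, 0, 0, 0, -170, 0.8, 0.7, 1, 0, 0, 0, -170, 0.8, 0.7, 1],
)

```text
clock: 37.5
eef_pos: [0.6242, -0.1041, 0.1813]
eef_rot: [-1.321, 1.57, -2.708]
force: [-0.8, -0.6, -0.2]
gripper_width: 0.858
```

```bash
python3 - <<'E'
from look import *
s=bot.sense();print(s["clock"],s["eef_pos"],psi(Rcur(s)),s["gripper_width"],s["force"])
d=snap("wrist",20)
for r in comps(d,0.0125,0.022,60,((0.55,0.7),(-.2,0.0))): print(*r)
for r in comps(d,0.004,0.02,60,((0.35,0.55),(-.25,0.0))): print(*r)
print(plan((0.446,-0.178,0.15),73.5,s))
E
```

```text
37.5 [ 0.62421815 -0.10409013  0.18126159] 10.570262445314532 0.8584578586699645 [-0.75374249 -0.61190376 -0.18917804]
[321. 179.] [ 625.7 -104.9] [ 625.4 -102.8] [35.8 99. ] 100.6 19.3 [202. 172. 133.]
[143. 110.] [450.1 -70.2] [448.9 -69.4] [ 37.4 100.9] 157.8 11.2 [172. 147. 114.]
[ 63. 125.] [375.7 -97.9] [375.6 -97.5] [20.  61.7] 106.8 12.4 [93. 92. 79.]
[ 46. 171.] [ 353.6 -147.1] [ 353.3 -147.3] [ 5.8 13.6] 87.1 8.0 [97. 96. 84.]
[140. 213.] [ 450.1 -172.7] [ 448.8 -173.7] [ 42.  100.8] 163.5 11.3 [196. 169. 131.]
(array([-6.293e+01, -1.000e-02,  2.000e-02]), array([  31.3, -188.7,   40. ]), 'rows>=7.3')
```

View pics/wrist20.png

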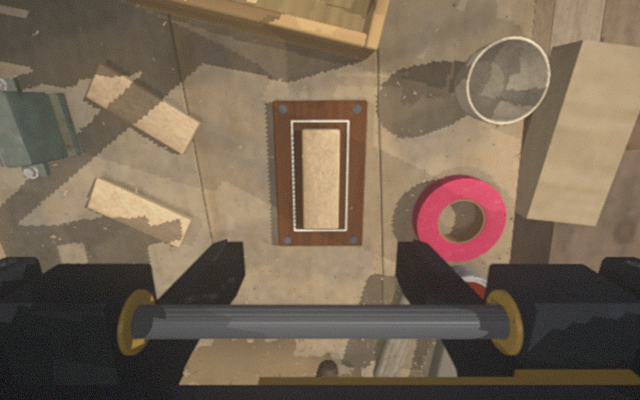

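Emit:
jog_arm(
  series=[-8, 0, 0, 0, -25, 5, 1, -16, 0, 0, 0, -55, 12, 1, -24, 0, 0, 5, -85, 18, 1, -32, 0, 0, 12, -115, 24, 1, -40, 0, 0, 20, -140, 29, 1, -48, 0, 0, 26, -165, 34, 1, -56, 0, 0, 31, -180, 38, 1, -62.9, 0, 0, 31, -188, 39, 1, -62.9, 0, 0, 31, -188, 39, 1, -62.9, 0, 0, 31, -188, 39, 1, -62.9, 0, 0, 31, -188, 39, 1],
)

```text
clock: 38.65
eef_pos: [0.4474, -0.1763, 0.1504]
eef_rot: [1.914, 1.57, 1.624]
force: [-0.1, 1.1, 0.2]
gripper_width: 1.0
```

```bash
python3 - <<'E'
from look import *
s=bot.sense();print(s["clock"],s["eef_pos"],psi(Rcur(s)),s["gripper_width"],s["qpos"].round(2))
d=snap("wrist",21)
for r in comps(d,0.004,0.02,60,((0.35,0.55),(-.25,0.0))): print(*r)
print(plan((0.447,-0.1765,0.004),73.5,s))
E
```

```text
38.65 [ 0.44738023 -0.17633156  0.15038748] 73.3774320747837 1.0004831785026984 [ 0.76  0.45 -0.58  2.02  0.35  0.77  1.25]
[386.  82.] [377.3 -97.9] [377.4 -98.4] [ 8.8 60. ] 100.5 11.6 [112. 106.  89.]
[338.  69.] [ 357.3 -133.5] [ 356.9 -133.8] [ 4.1 14. ] 22.7 14.1 [85. 81. 70.]
[321.  70.] [ 353. -146.] [ 352.5 -147.2] [ 3.9 14. ] 90.6 8.0 [112. 108.  94.]
[436. 150.] [448.  -70.7] [445.7 -69.7] [37.5 99.4] 157.9 11.1 [163. 139. 108.]
[322. 183.] [ 447.8 -174.6] [ 445.5 -173.9] [35.8 99. ] 163.4 11.2 [216. 188. 145.]
(array([-0.12, -0.01, -0.04]), array([146.4,  -0.4,  -0.3]), 'rows>=2.9')
```

View pics/wrist21.png

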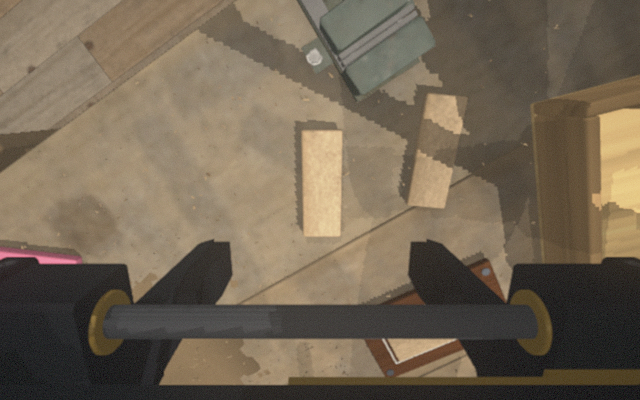

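```bash
python3 - <<'E'
from look import *
d=dict(np.load("wrist21.npz"));W=cloud(d)
m=(W[...,0]>.3)&(W[...,0]<.41)&(W[...,1]>-.16)&(W[...,1]<-.03)&(W[...,2]>.02)&(W[...,2]<.2)
P=W[m];print(P.min(0),P.max(0),np.percentile(P[:,2],[50,90]))
E
```

```text
[ 0.30241125 -0.14875422  0.02016105] [ 0.38067971 -0.07003862  0.06010859] [0.05597235 0.05799263]
```

Emit:
jog_arm(
  series=[0, 0, 0, 45, 0, 0, 0.8, 0, 0, 0, 90, 0, 0, 0.8, 0, 0, 0, 125, 0, 0, 0.8, 0, 0, 0, 140, 0, 0, 0.8, 0, 0, 0, 146, 0, 0, 0.8, 0, 0, 0, 146, 0, 0, 0.8, 0, 0, 0, 146, 0, 0, 0, 0, 0, 0, 146, 0, 0, 0, 0, 0, 0, 146, 0, 0, 0, 0, 0, 0, 146, 0, 0, 0, 0, 0, 0, 146, 0, 0, 0, 0, 0, 0, 146, 0, 0, 0, 0, 0, 0, 146, 0, 0, 0, 0, 0, 0, 146, 0, 0, 0, 0, 0, 0, 146, 0, 0, 0, 0, 0, 0, 130, 0, 0, 0, 0, 0, 0, 95, 0, 0, 0, 0, 0, 0, 50, 0, 0, 0, 0, 0, 0, 15, 0, 0, 0, 0, 0, 0, 0, 0, 0, 0],
)

```text
clock: 40.7
eef_pos: [0.4482, -0.1773, 0.1537]
eef_rot: [-0.131, 1.567, -0.419]
force: [0.2, -0.3, -0.3]
gripper_width: 0.398
```

```bash
python3 - <<'E'
from look import *
R0=Rdown(73.44);p0=np.array([0.4472,-0.1763,0.1502])
print(plan((0.6246,-0.1038,0.17),10.6,R0=R0,p0=p0))
E
```

```text
(array([62.84,  0.  ,  0.  ]), array([-19.8, 120.1, 149.4]), 'rows>=7.3')
```

Emit:
jog_arm(
  series=[8, 0, 0, -10, 12, 15, 0, 16, 0, 0, -20, 27, 34, 0, 24, 0, 0, -20, 43, 54, 0, 32, 0, 0, -20, 59, 74, 0, 40, 0, 0, -20, 76, 94, 0, 48, 0, 0, -20, 92, 114, 0, 56, 0, 0, -20, 107, 133, 0, 62.8, 0, 0, -20, 117, 145, 0, 62.8, 0, 0, -20, 120, 149.4, 0, 62.8, 0, 0, -20, 120, 149.4, 0, 62.8, 0, 0, -20, 120, 149.4, 0, 62.8, 0, 0, -20, 120, 149.4, 0, 62.8, 0, 0, -20, 120, 149.4, 0],
)

```text
clock: 42.0
eef_pos: [0.6237, -0.105, 0.1708]
eef_rot: [-1.172, 1.57, -2.556]
force: [0.2, -0.4, -0.3]
gripper_width: 0.402
```

```bash
python3 - <<'E'
from look import *
s=bot.sense();print(s["clock"],s["eef_pos"],psi(Rcur(s)),s["gripper_width"],s["force"])
d=snap("wrist",22)
h=held(d,s,(-30,15));print(h)
print(plan((0.6246,-0.1038,0.04),10.6,s))
E
```

```text
42.0 [ 0.62365812 -0.1050353   0.17076723] 10.666934449752835 0.40228465357247667 [ 0.21379624 -0.44751119 -0.31176032]
{'st': array([ 279,  155,   81,   83, 6469], dtype=int32), 'xtop': np.float64(-5.624792353665025), 'h': np.float64(0.17639201739652272), 'left': array([ 1.46311592e-03, -1.78216184e+01]), 'right': array([2.70041966e-03, 1.77153036e+01]), 'end_z': np.float64(-52.01819713854703), 'endslope': array([-8.58365310e-04, -5.20122591e+01]), 'en_med_y': np.float64(-0.24486169106260625)}
(array([0.07, 0.01, 0.02]), array([130.8,   1.2,  -1.1]), 'rows>=2.6')
```

Emit:
jog_arm(
  series=[0, 0, 0, 40, 1, 0, 0, 0, 0, 0, 80, 1, 0, 0, 0, 0, 0, 110, 1, 0, 0, 0, 0, 0, 125, 1, 0, 0, 0, 0, 0, 131, 1, 0, 0, 0, 0, 0, 131, 1, 0, 0, 0, 0, 0, 131, 1, 0, 0, 0, 0, 0, 131, 1, 0, 0, 0, 0, 0, 131, 1, 0, 0],
)

```text
clock: 42.95
eef_pos: [0.626, -0.1042, 0.0409]
eef_rot: [1.218, 1.569, -0.166]
force: [1.0, -0.9, 0.5]
gripper_width: 0.405
```

```bash
python3 - <<'E'
from look import *
s=bot.sense();print(s["clock"],s["eef_pos"],psi(Rcur(s)),s["gripper_width"],s["force"])
d=snap("wrist",23)
h=held(d,s,(-12,15));print(h)
print(outl_near(d,s,245,272,363,385,120,152,(160,225)))
print(plan((0.6248,-0.1048,0.0235),10.6,s))
E
```

```text
42.95 [ 0.62600859 -0.10423551  0.04086771] 10.671561300118059 0.40504056655279336 [ 0.96100358 -0.93594583  0.54369872]
{'st': array([ 279,  155,   81,   83, 6474], dtype=int32), 'xtop': np.float64(-5.670197927203398), 'h': np.float64(0.046537895413257854), 'left': array([ 3.81369311e-03, -1.76809863e+01]), 'right': array([2.40150212e-03, 1.77275159e+01]), 'end_z': np.float64(-52.01511866591066), 'endslope': array([ 1.21138001e-04, -5.20150937e+01]), 'en_med_y': np.float64(-0.20645519884405464)}
{'up_z': np.float64(-57.90694141363384), 'up_deg': np.float64(0.0003723605778657183), 'left': np.float64(-29.52721442908378), 'right': np.float64(26.641198111212475), 'n': (84, 65, 65), 'ldeg': np.float64(-0.2222671927740665), 'rdeg': np.float64(-0.005919264478828512)}
(array([ 0.07,  0.04, -0.1 ]), array([17.4, -1.3,  0.3]), 'rows>=0.3')
```

View pics/wrist23.png

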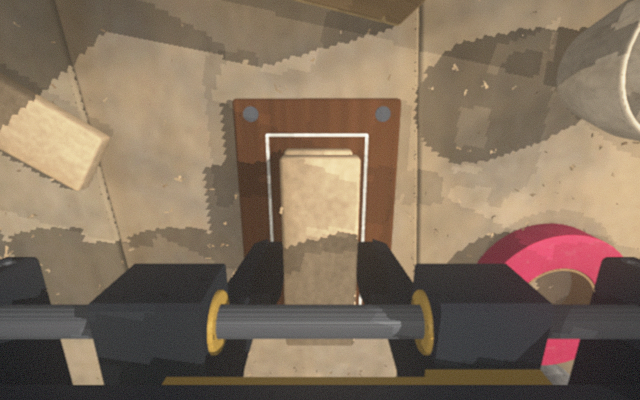

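Emit:
jog_arm(
  series=[0, 0, 0, 3, -1.3, 0.3, 0, 0, 0, 0, 9, -1.3, 0.3, 0, 0, 0, 0, 14, -1.3, 0.3, 0, 0, 0, 0, 16, -1.3, 0.3, 0, 0, 0, 0, 16, -1.3, 0.3, 0, 0, 0, 0, 16, -1.3, 0.3, 0, 0, 0, 0, 16, -1.3, 0.3, 0],
)

```text
clock: 43.7
eef_pos: [0.624, -0.1046, 0.0235]
eef_rot: [-1.973, 1.571, 2.926]
force: [0.0, -0.6, -0.3]
gripper_width: 0.398
```

```bash
python3 - <<'E'
from look import *
s=bot.sense();print(s["clock"],s["eef_pos"],psi(Rcur(s)),s["gripper_width"],s["force"])
d=snap("wrist",24)
print(outl_near(d,s,235,275,363,390,115,152,(160,225)))
print(plan((0.6248,-0.1048,0.0225),10.6,s))
E
```

```text
43.7 [ 0.62399877 -0.10461076  0.02353385] 10.681750674497701 0.39847182964830596 [ 0.00341959 -0.5926098  -0.34817945]
{'up_z': np.float64(-58.04487440844537), 'up_deg': np.float64(-0.07468938478561392), 'left': np.float64(-27.354261842728416), 'right': np.float64(28.74900674183822), 'n': (81, 65, 65), 'ldeg': np.float64(-0.19636891858799765), 'rdeg': np.float64(0.10537139937383298)}
(array([ 0.08, -0.  ,  0.01]), array([1. , 0.8, 0.3]), 'rows>=0.0')
```

View pics/wrist24.png

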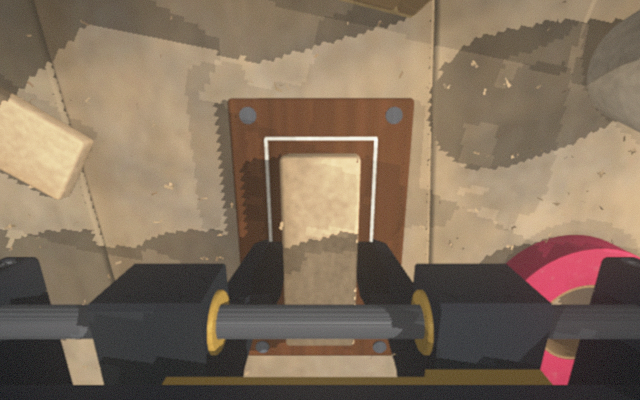

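Emit:
jog_arm(
  series=[0, 0, 0, 0, 0.7, 0.2, 0, 0, 0, 0, 1, 0.7, 0.2, 0, 0, 0, 0, 1.4, 0.7, 0.2, 0, 0, 0, 0, 1.4, 0.7, 0.2, 0, 0, 0, 0, 1.4, 0.7, 0.2, 0.7, 0, 0, 0, 1.4, 0.7, 0.2, 0.7, 0, 0, 0, 1.4, 0.7, 0.2, 0.7, 0, 0, 0, 1.4, 0.7, 0.2, 0.7, 0, 0, 0, 1.4, 0.7, 0.2, 0.7, 0, 0, 0, 1.4, 0.7, 0.2, 0.7, 0, 0, 0, -20, 0.7, 0.2, 0.7, 0, 0, 0, -60, 0.7, 0.2, 0.7, 0, 0, 0, -110, 0.7, 0.2, 0.7, 0, 0, 0, -150, 0.7, 0.2, 0.7, 0, 0, 0, -160, 0.7, 0.2, 0.7, 0, 0, 0, -160, 0.7, 0.2, 1, 0, 0, 0, -160, 0.7, 0.2, 1],
)

```text
clock: 45.45
eef_pos: [0.6238, -0.1048, 0.1822]
eef_rot: [-1.795, 1.569, 3.104]
force: [-0.4, 0.4, -0.7]
gripper_width: 0.854
```

```bash
python3 - <<'E'
from look import *
s=bot.sense();print(s["clock"],s["eef_pos"],psi(Rcur(s)),s["gripper_width"],s["force"])
d=snap("wrist",25)
for r in comps(d,0.022,0.032,60,((0.55,0.7),(-.2,0.0))): print(*r)
for r in comps(d,0.0125,0.032,60,((0.55,0.7),(-.2,0.0))): print(*r)
for r in comps(d,0.004,0.02,60,((0.4,0.55),(-.25,0.0))): print(*r)
print(plan((0.454,-0.076,0.15),67.9,s))
E
```

```text
45.45 [ 0.62377187 -0.10476234  0.18223526] 10.671419571034974 0.8544322566940499 [-0.38286144  0.44775309 -0.74983745]
[322. 180.] [ 625.7 -104.8] [ 625.3 -102.5] [35.7 99.3] 100.7 29.3 [202. 172. 133.]
[322. 180.] [ 625.7 -104.8] [ 625.3 -102.5] [35.7 99.3] 100.7 29.3 [202. 172. 133.]
[145. 109.] [450.2 -70. ] [449.4 -69.4] [ 37.1 101.1] 157.8 11.2 [173. 148. 115.]
(array([-57.23,  -0.09,   0.1 ]), array([  32.6, -161.4,  -59.7]), 'rows>=6.7')
```

View pics/wrist25.png

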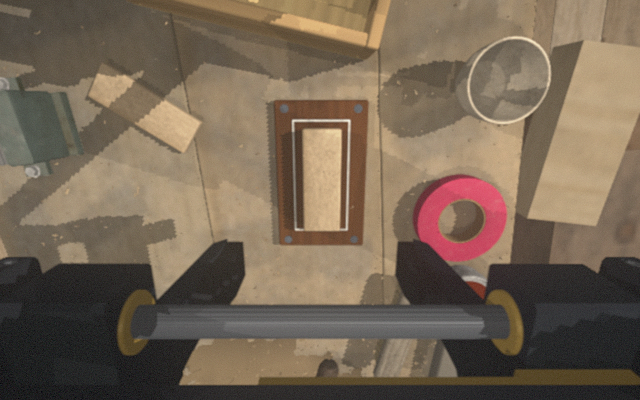

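```bash
python3 - <<'E'
from look import *
s=bot.sense()
print(plan((0.461,-0.078,0.15),67.9,s))
E
```

```text
(array([-57.22,  -0.14,   0.14]), array([  32.2, -154.6,  -56.3]), 'rows>=6.7')
```

Emit:
jog_arm(
  series=[-8, 0, 0, 0, -20, -7, 1, -16, 0, 0, 0, -45, -16, 1, -24, 0, 0, 5, -70, -25, 1, -32, 0, 0, 12, -95, -34, 1, -40, 0, 0, 20, -118, -43, 1, -48, 0, 0, 26, -138, -50, 1, -57.2, 0, 0, 32, -150, -54, 1, -57.2, 0, 0, 32, -155, -56, 1, -57.2, 0, 0, 32, -155, -56, 1, -57.2, 0, 0, 32, -155, -56, 1, -57.2, 0, 0, 32, -155, -56, 1],
)

```text
clock: 46.6
eef_pos: [0.463, -0.0784, 0.1518]
eef_rot: [0.628, 1.57, 0.24]
force: [-1.3, 0.2, -0.6]
gripper_width: 1.001
```

```bash
python3 - <<'E'
from look import *
s=bot.sense();print(s["clock"],s["eef_pos"],psi(Rcur(s)),s["gripper_width"],s["qpos"].round(2))
d=snap("wrist",26)
for r in comps(d,0.004,0.02,60,((0.39,0.55),(-.25,0.05))): print(*r)
W=cloud(d);m=(W[...,0]>.43)&(W[...,0]<.5)&(W[...,1]>-.02)&(W[...,1]<.05)&(W[...,2]>.03)&(W[...,2]<.1)
P=W[m];print(P.min(0),P.max(0),np.percentile(P,[2,98],axis=0))
print(plan((0.461,-0.078,0.004),67.9,s))
E
```

```text
46.6 [ 0.46298272 -0.07835591  0.15183845] 67.7714221172716 1.0012461793411631 [ 0.56  0.43 -0.6   2.05  0.34  0.76  0.94]
[429. 162.] [486.1  16.7] [478.6  17.9] [ 29.1 121.8] 165.1 18.5 [112.  92.  66.]
[323. 165.] [448.7 -69.5] [446.4 -68.6] [35.7 99. ] 157.8 11.3 [180. 155. 120.]
[466. 175.] [501.7  48.4] [504.4  47.8] [ 6.6 99.1] 178.5 9.2 [210. 181. 124.]
[0.43000102 0.01590942 0.03001844] [0.49989798 0.04995708 0.06675028] [[0.43031369 0.01655383 0.03188382]
 [0.49783501 0.04782496 0.06592962]]
(array([-0.13,  0.04, -0.03]), array([147.8,  -0.5,  -2.1]), 'rows>=3.0')
```

View pics/wrist26.png

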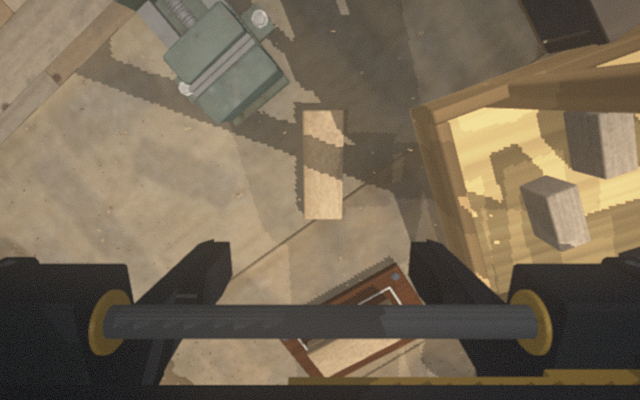

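Emit:
jog_arm(
  series=[0, 0, 0, 45, 1, 0, 0.7, 0, 0, 0, 90, 1, 0, 0.7, 0, 0, 0, 122, 1, 0, 0.7, 0, 0, 0, 138, 1, 0, 0.7, 0, 0, 0, 146, 1, 0, 0.7, 0, 0, 0, 147, 1, 0, 0.7, 0, 0, 0, 147, 1, 0, 0, 0, 0, 0, 147, 1, 0, 0, 0, 0, 0, 147, 1, 0, 0, 0, 0, 0, 147, 1, 0, 0, 0, 0, 0, 147, 1, 0, 0, 0, 0, 0, 147, 1, 0, 0, 0, 0, 0, 147, 1, 0, 0, 0, 0, 0, 147, 1, 0, 0, 0, 0, 0, 130, 1, 0, 0, 0, 0, 0, 95, 1, 0, 0, 0, 0, 0, 50, 1, 0, 0, 0, 0, 0, 15, 1, 0, 0, 0, 0, 0, 0, 1, 0, 0, 0, 0, 0, 0, 1, 0, 0],
)

```text
clock: 48.65
eef_pos: [0.4639, -0.0779, 0.1538]
eef_rot: [0.09, 1.566, -0.297]
force: [0.7, 0.8, -0.3]
gripper_width: 0.403
```

```bash
python3 - <<'E'
from look import *
s=bot.sense();print(s["clock"],s["eef_pos"],psi(Rcur(s)),s["gripper_width"],s["force"])
d=snap("wrist",27);print(held(d,s,(-30,15)))
# slip centre ~15 mm toward -z of tool: TCP goal = centre+15*toolz
tz=Rdown(10.6).as_matrix()[:,2];g=np.array([0.6246,-0.1038,0.17])+0.015*tz;print(g)
print(plan(g,10.6,s))
E
```

```text
48.65 [ 0.46389807 -0.07789114  0.15381675] 67.83696751333659 0.402716643376052 [ 0.68403522  0.8334867  -0.32090913]
{'st': array([ 280,  117,   83,  121, 9590], dtype=int32), 'xtop': np.float64(-5.375600861945749), 'h': np.float64(0.15919229108617516), 'left': array([-1.32621922e-02, -1.81673096e+01]), 'right': array([-1.02744591e-02,  1.74025308e+01]), 'end_z': np.float64(-68.07036725265174), 'endslope': array([ 1.14365690e-02, -6.80030985e+01]), 'en_med_y': np.float64(0.35476095250269146)}
[ 0.62735927 -0.11854403  0.17      ]
(array([57.24,  0.23, -0.15]), array([-15.4,  24. , 166.8]), 'rows>=6.7')
```

View pics/wrist27.png

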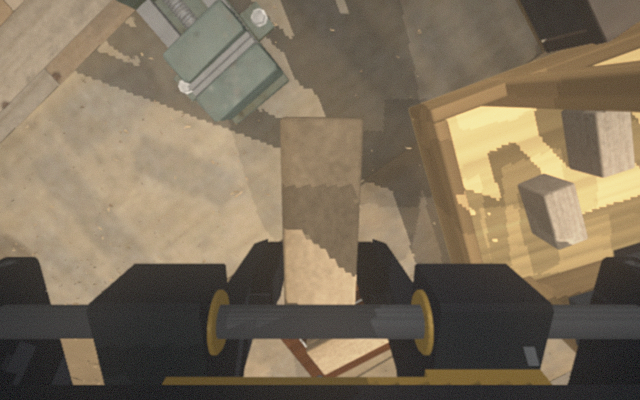

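```bash
python3 - <<'E'
from look import *
s=bot.sense();print(plan((0.6280,-0.1206,0.17),11.3,s))
E
```

```text
(array([ 5.654e+01,  1.100e-01, -5.000e-02]), array([-17.4,  22.7, 169.1]), 'rows>=6.6')
```

Emit:
jog_arm(
  series=[4, 0, 0, -10, 2, 15, 0, 12, 0, 0, -17, 5, 38, 0, 20, 0, 0, -17, 8, 62, 0, 28, 0, 0, -17, 11, 86, 0, 36, 0, 0, -17, 14, 110, 0, 44, 0, 0, -17, 18, 134, 0, 52, 0, 0, -17, 21, 155, 0, 56.5, 0, 0, -17, 22.7, 166, 0, 56.5, 0, 0, -17, 22.7, 169, 0, 56.5, 0, 0, -17, 22.7, 169, 0, 56.5, 0, 0, -17, 22.7, 169, 0, 56.5, 0, 0, -17, 22.7, 169, 0, 56.5, 0, 0, -17, 22.7, 169, 0],
)

```text
clock: 50.0
eef_pos: [0.6271, -0.1201, 0.1687]
eef_rot: [-1.635, 1.57, -3.007]
force: [0.2, -0.5, 0.0]
gripper_width: 0.406
```

```bash
python3 - <<'E'
from look import *
s=bot.sense();print(s["clock"],s["eef_pos"],psi(Rcur(s)),s["gripper_width"],s["force"])
d=snap("wrist",28);print(held(d,s,(-30,15)))
print(plan((0.6280,-0.1206,0.05),11.3,s))
E
```

```text
50.0 [ 0.62706283 -0.12012605  0.16870696] 11.403338680616619 0.4055070951666673 [ 0.16188463 -0.45176634  0.00742429]
{'st': array([ 280,  117,   83,  121, 9584], dtype=int32), 'xtop': np.float64(-5.3456204835344785), 'h': np.float64(0.17405257993110135), 'left': array([-1.28624913e-02, -1.79323484e+01]), 'right': array([-1.08870644e-02,  1.76375596e+01]), 'end_z': np.float64(-68.03614635263456), 'endslope': array([ 1.61540804e-02, -6.79303795e+01]), 'en_med_y': np.float64(0.6295939408003716)}
(array([ 0.1 , -0.  ,  0.02]), array([118.7,   0.9,   0.7]), 'rows>=2.4')
```

Emit:
jog_arm(
  series=[0, 0, 0, 40, 1, 0.5, 0, 0, 0, 0, 80, 1, 0.5, 0, 0, 0, 0, 105, 1, 0.5, 0, 0, 0, 0, 115, 1, 0.5, 0, 0, 0, 0, 119, 1, 0.5, 0, 0, 0, 0, 119, 1, 0.5, 0, 0, 0, 0, 119, 1, 0.5, 0, 0, 0, 0, 119, 1, 0.5, 0, 0, 0, 0, 119, 1, 0.5, 0],
)

```text
clock: 50.95
eef_pos: [0.6293, -0.1205, 0.0507]
eef_rot: [1.176, 1.569, -0.197]
force: [0.4, 0.6, 0.1]
gripper_width: 0.405
```

```bash
python3 - <<'E'
from look import *
s=bot.sense();print(s["clock"],s["eef_pos"],psi(Rcur(s)),s["gripper_width"],s["force"])
d=snap("wrist",29);print(held(d,s,(-12,15)))
print(plan((0.6280,-0.1206,0.0345),11.3,s))
E
```

```text
50.95 [ 0.62925231 -0.12053059  0.05071388] 11.365991638609108 0.4050711174715496 [0.44624588 0.6045284  0.12371725]
{'st': array([ 279,  117,   84,  121, 9574], dtype=int32), 'xtop': np.float64(-5.320878862852869), 'h': np.float64(0.05603475358755113), 'left': array([-1.23005812e-02, -1.79514762e+01]), 'right': array([-1.06642188e-02,  1.76070946e+01]), 'end_z': np.float64(-68.0537961338236), 'endslope': array([ 1.48424045e-02, -6.79561780e+01]), 'en_med_y': np.float64(0.3992361503885089)}
(array([ 0.07,  0.03, -0.08]), array([16.2, -1.3, -0.2]), 'rows>=0.3')
```

View pics/wrist29.png

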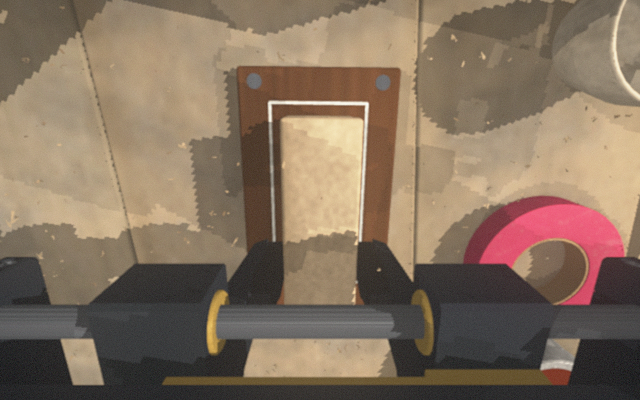

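Emit:
jog_arm(
  series=[0, 0, 0, 3, -0.8, -0.2, 0, 0, 0, 0, 9, -0.8, -0.2, 0, 0, 0, 0, 14, -0.8, -0.2, 0, 0, 0, 0, 16, -0.8, -0.2, 0, 0, 0, 0, 16, -0.8, -0.2, 0, 0, 0, 0, 16, -0.8, -0.2, 0, 0, 0, 0, 16, -0.8, -0.2, 0, 0, 0, 0, 16, -0.8, -0.2, 0],
)

```text
clock: 51.8
eef_pos: [0.6278, -0.1203, 0.0335]
eef_rot: [-2.653, 1.571, 2.257]
force: [-0.1, -0.2, 0.5]
gripper_width: 0.399
```

```bash
python3 - <<'E'
from look import *
s=bot.sense();print(s["clock"],s["eef_pos"],psi(Rcur(s)),s["gripper_width"],s["force"])
d=snap("wrist",30)
print(outl_near(d,s,240,276,364,390,80,115,(130,225)))
print(plan((0.6280,-0.1206,0.0332),11.3,s))
E
```

```text
51.8 [ 0.62777128 -0.12030996  0.03354629] 11.376557304023152 0.3992603133139399 [-0.12248393 -0.20259123  0.51437285]
{'up_z': np.float64(-74.04695388535912), 'up_deg': np.float64(0.44362691630033146), 'left': np.float64(-27.798526770116727), 'right': np.float64(28.416457372100986), 'n': (81, 95, 95), 'ldeg': np.float64(-0.6741970544408351), 'rdeg': np.float64(-0.6121232884286782)}
(array([ 0.08, -0.  ,  0.  ]), array([0.3, 0.2, 0.3]), 'rows>=0.0')
```

View pics/wrist30.png

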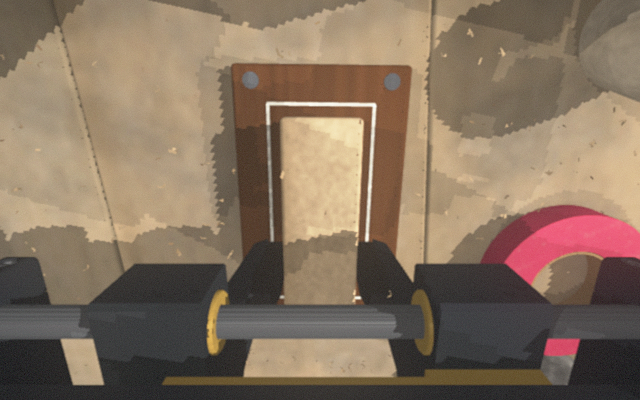

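Emit:
jog_arm(
  series=[0, 0, 0, 0.6, 0.3, 0.3, 0, 0, 0, 0, 1.1, 0.3, 0.3, 0, 0, 0, 0, 1.1, 0.3, 0.3, 0, 0, 0, 0, 1.1, 0.3, 0.3, 0.7, 0, 0, 0, 1.1, 0.3, 0.3, 0.7, 0, 0, 0, 1.1, 0.3, 0.3, 0.7, 0, 0, 0, 1.1, 0.3, 0.3, 0.7, 0, 0, 0, 1.1, 0.3, 0.3, 0.7, 0, 0, 0, 1.1, 0.3, 0.3, 0.7, 0, 0, 0, -20, 0.3, 0.3, 0.7, 0, 0, 0, -60, 0.3, 0.3, 0.7, 0, 0, 0, -110, 0.3, 0.3, 0.7, 0, 0, 0, -150, 0, 5, 0.7, 0, 0, 0, -160, 0, 10, 0.7, 0, 0, 0, -160, 0, 15, 1, 0, 0, 0, -160, 0, 15, 1, 0, 0, 0, -160, 0, 15, 1],
)

```text
clock: 53.55
eef_pos: [0.6294, -0.135, 0.1914]
eef_rot: [-1.959, 1.567, 2.951]
force: [0.4, -0.3, -0.4]
gripper_width: 0.946
```

```bash
python3 - <<'E'
from look import *
s=bot.sense();print(s["clock"],s["eef_pos"],psi(Rcur(s)),s["gripper_width"],s["force"])
d=snap("wrist",31);t=snap("top",31);snap("scene",31)
for r in comps(d,0.032,0.042,60,((0.55,0.7),(-.2,0.0))): print(*r)
for r in comps(d,0.0125,0.042,60,((0.55,0.7),(-.2,0.0))): print(*r)
a=d["img"][80:300,230:450,::-1];cv2.imwrite("pics/stack.png",cv2.resize(a,None,fx=2.7,fy=2.7,interpolation=cv2.INTER_CUBIC))
E
```

```text
53.55 [ 0.62939411 -0.13496131  0.19137131] 11.365281556378052 0.9459088471336493 [ 0.37636044 -0.28716463 -0.40853761]
[323. 147.] [ 625.4 -103.8] [ 625.  -101.4] [35.7 99.5] 100.9 39.3 [197. 167. 130.]
[323. 147.] [ 625.4 -103.8] [ 625.  -101.4] [35.7 99.5] 100.9 39.3 [197. 167. 130.]
```

View pics/stack.png

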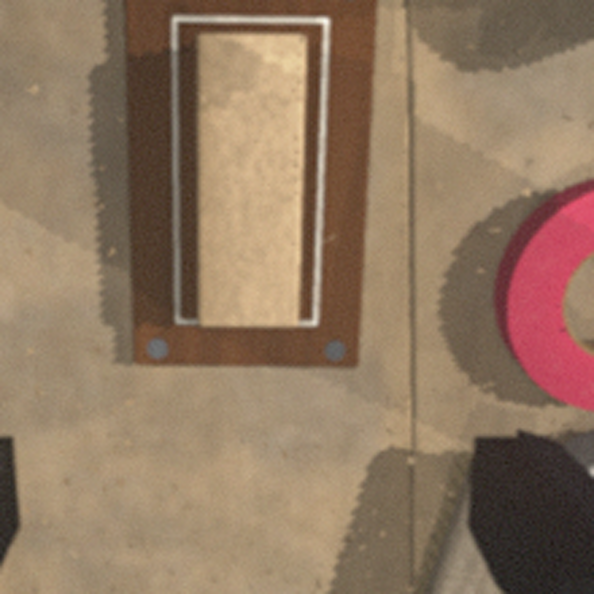

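View pics/scene31.png

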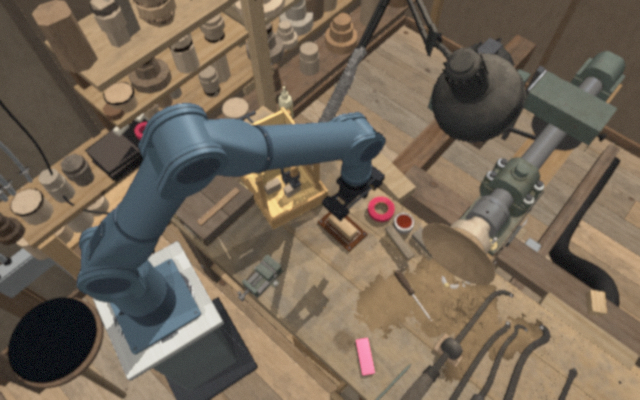

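Emit:
jog_arm(
  series=[0, 0, 0, -40, 0, 30, 1, 0, 0, 0, -60, 0, 75, 1, 0, 0, 0, -60, 0, 120, 1, 0, 0, 0, -60, 0, 165, 1, 0, 0, 0, -60, 0, 200, 1, 0, 0, 0, -60, 0, 220, 1, 0, 0, 0, -60, 0, 220, 1, 0, 0, 0, -60, 0, 220, 1],
)

```text
clock: 54.5
eef_pos: [0.6741, -0.3494, 0.2527]
eef_rot: [-2.803, 1.569, 2.109]
force: [-0.3, 0.2, -0.1]
gripper_width: 0.999
```

```bash
python3 - <<'E'
from look import *
s=bot.sense();print(s["clock"],s["eef_pos"],s["force"])
t=snap("top",32);w=snap("scene",32)
cv2.imwrite("pics/top32c.png",cv2.resize(t["img"][120:300,190:490,::-1],None,fx=2.66,fy=2.66))
for d in (t,w):
  for r in comps(d,0.015,0.045,60,((0.45,0.8),(-.5,0.02))): print(*r)
for r in comps(t,0.235,0.26,60,((0.38,0.7),(-0.1,0.3))): print(*r)
W=cloud(t)
m=(abs(W[...,0]-.54)<.06)&(abs(W[...,1]-.16)<.06);print(np.nanpercentile(W[m][:,2],[1,50,99]))
for r in comps(t,0.12,0.18,10,((0.45,0.65),(0.27,0.4))): print(*r)
E
```

```text
54.5 [ 0.67409656 -0.34943586  0.2526795 ] [-0.3015757   0.23393432 -0.08716122]
[354. 165.] [ 760.7 -124.6] [ 759.6 -125.4] [70.5 87. ] 88.8 21.0 [162.  70.  85.]
[378. 158.] [ 778.9 -209.4] [ 781.  -210.2] [33.2 61. ] 88.6 30.1 [113.  85.  76.]
[321. 163.] [762.4  -7.8] [764.3  -7.1] [29.7 64.7] 33.9 33.0 [128. 117. 102.]
[392. 169.] [ 736.1 -259.3] [ 736.4 -260.6] [ 25.5 127.5] 88.8 35.6 [125. 113.  98.]
[421. 188.] [ 669.2 -360.7] [ 670.4 -359.4] [21.6 63.4] 88.9 25.0 [84. 74. 65.]
[350. 202.] [ 618.7 -109. ] [ 619.6 -109.1] [39.9 99.9] 100.5 39.6 [165. 141. 113.]
[383. 215.] [ 759.5 -144.4] [ 758.3 -145.5] [43.5 80.4] 152.9 20.4 [167.  59.  78.]
[343. 226.] [ 620.5 -112.2] [ 620.7 -114.1] [ 44.7 109.1] 99.4 38.4 [170. 142. 109.]
[396. 228.] [ 763.3 -213.2] [ 760.8 -213.2] [49.  76.9] 12.5 33.2 [110.  89.  78.]
[405. 282.] [ 671.8 -372.4] [ 672.5 -370.9] [22.6 83.9] 85.6 23.1 [93. 77. 63.]
[262. 220.] [539.6 158.9] [541.  159.8] [179.8 193.2] 88.1 252.4 [183. 160. 115.]
[0.18220837 0.18917953 0.19540625]
[212. 222.] [545.5 333.1] [545.4 349.2] [63.2 77.4] 92.0 157.5 [98. 93. 88.]
```

View pics/top32c.png

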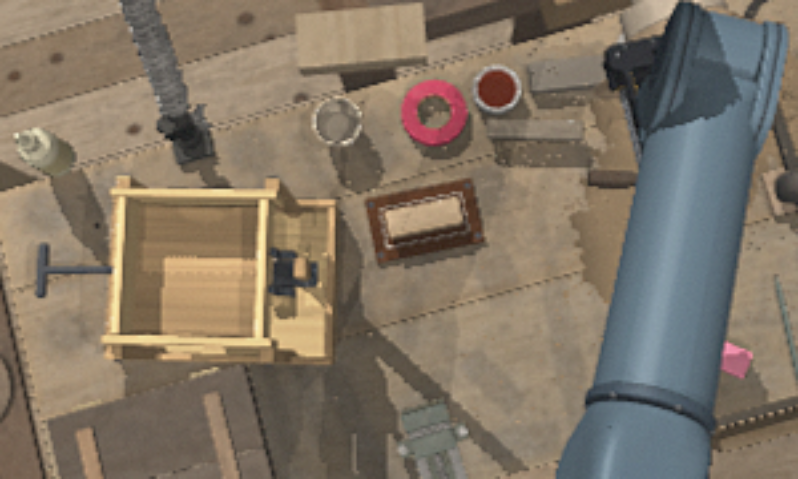

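```bash
python3 -c "
from workcell import order
print(order.close_job())"
```

```text
the job is handed in; nothing more can be done
None
```

The job is done and was handed in at about 55 s of the 210 s allowed.

- **Leftovers:** I found two offcuts and no stub. Both went into the bin. I pulled the latch, and wrist pictures showed them in the tray below.
- **Bin floor:** I pressed the lever to its hard stop (about 26 N). Afterwards the bin was empty, its floor read about 0.19 m high all over, and the lever bar stayed down, so it is latched.
- **Slips:** All three are in one flat pile inside the outline. By the wrist camera the top slip is within about 1 mm and 0.3° of the outline. The pink piece was left alone, and the brush, screwdriver and cup were not touched.

**What failed or disagreed:**
- My first grasp of an offcut lifted before the slow fingers had closed. A second try worked.
- The cameras disagreed by 2 to 6 mm in absolute position. I placed the slips using the slip and the outline in the same wrist picture. In its own readings the top camera puts the pile about 2.6 mm from the board's centre.
- The slips measured about 36 mm wide, not 46 mm, and the offcuts about 38 mm, not 42 mm. This did not affect the work.

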